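Lift the cracked bulb out of its covered box with tongs

TASK

The bulb in the clear covered box is cracked, so it must not be touched by hand: with the blade of the flat scraper lever the box's cover up until it stands well open by itself (60 degrees or more), and lay the scraper back down flat on the shelf. Then pick up the tongs, close them on the bulb and lift it out, and finish while still holding it up, steady, in the tongs, the whole bulb higher than the box's side walls. The gripper itself touches neither the bulb nor the box and its cover; leave the scraper lying, the cover open and the other things where they are.

Things in the scene. Friction and masses are not known exactly. Their poses are not given: they have to be found in the camera images.
- box: Fixed clear box with blue floor, 130 (x) by 170 (y) by 95 mm high; origin: centre of underside; x points from its front (towards the robot) to its back. Walls 4 mm; front only a blue sill 14 mm high, floor 6 mm. The cover (top and front panel in one) ends 34 mm above the shelf: below it a slot 20 mm high for a blade runs along the whole front. With the cover up, front and top are open.
- cover (a joint): Opening angle of the cover, rad: 0 closed, 1.75 fully up. Its hinge runs along the box's y axis at the top of the back wall. Friction in the hinge holds it at any angle; lifting its front edge takes about 1 N. The cover is 80 g.
- cover_hinge (a point): Middle of the cover's hinge line, on the box 65 mm behind its centre and 97 mm above the shelf; axes as the box.
- cover_edge (a point): Middle of the underside of the cover's lower front edge (a blue strip 6 mm thick, 170 mm long). Closed, it lies 34 mm above the shelf, 134 mm in front of the hinge and 63 mm below it; it turns with the cover about the hinge, upwards and then backwards.
- scraper_grip (a point): Where to grip the scraper (loose, 90 g): mid-width and mid-height of its orange handle, which is 24 mm wide and 22 mm high with flat sides and runs from 70 mm behind to 30 mm ahead of this point. x points to the blade, z up. It lies flat on the shelf, this point 11 mm up.
- scraper_tip (a point): Middle of the scraper blade's end, 100 mm ahead of scraper_grip at the same height. The steel blade is 34 mm wide, 2.5 mm thick, stands out 70 mm from the handle at the handle's mid-height; same axes.
- scraper: The scraper as a whole; origin on its underside below scraper_grip, same axes. Grip it firmly (about 45 N) so that it does not tip in the fingers while levering.
- tongs_grip (a point): Where to grip the tongs (loose, 80 g): midway between the two red handles, half-way up, 13 mm above the shelf as they lie flat. x points to the tips, y across the handles, z up. Handles 26 mm high, 57 mm over their outer faces at rest; flat from 45 mm behind to 50 mm ahead of this point.
- tongs_tip (a point): Midway between the tips of the tongs, 120 mm ahead of tongs_grip. Each tip is a flat black pad 40 mm long (20 mm either way of this point) and 26 mm high; at rest the pads stand 80 mm apart. Same axes.
- tongs: The tongs; origin on the underside below tongs_grip, same axes. The two arms swing evenly about a pivot 95 mm behind it, sprung open: the handles yield at 3 N; 53 mm over the handles (about 4 N) is enough to carry them, tips then 71 mm apart; 42 mm (6 N): tips 45 mm apart and parallel. Some 25 N on the handles holds the bulb securely.
- bulb_globe (a point): Centre of the round pale globe (45 mm across) of the bulb in the box. The bulb (about 45 g) stands upright, 72.5 mm high, on its metal cap (26 mm across), with this point 50 mm above its foot and 56 mm above the shelf. The cap stands loosely on the box floor in a black rubber ring 46 mm across and 12 mm high.
- bulb: The bulb in the box as a whole; origin at the centre of its foot, z up along it.
- bulb_b: Bystander: a spare bulb of the same kind standing in a wooden rack beyond the tools.
- bulb_c: Bystander: another spare bulb in the wooden rack.
- headlamp: Bystander: yellow headlamp body, 64 mm wide, 45 mm high, beyond the tools.
- bowl: Bystander: white ceramic bowl of screw caps, 100 mm across, 40 mm high, beyond the tools.
Mind the look-alikes: they are no part of the job. Of the things shaped like the scraper, the orange one is meant. What is shaped like the box but red is not meant.

How it is judged:
On the way, in this order (a step that is already met when the one before it is completed fails the run):
1. the scraper is lifting the cover (value of joint cover above 0.15 rad and contact force between scraper and box above 0.1 N), for 0.1 s.
2. the cover stands open by itself and the scraper lies flat on the shelf (value of joint cover above 0.95 rad and contact force between scraper and box below 0.05 N and height (world z) of scraper_grip below 0.018 m and angle between scraper's own z axis and vertical below 0.2 rad and contact force between scraper and the fingers below 0.1 N), for 0.2 s.
3. the tongs grip the bulb and lift it (height (world z) of bulb_globe above 0.07 m and contact force between tongs and bulb above 0.5 N and contact force between tongs and the fingers above 1 N), for 0.2 s.
At the end, for the whole second after the job is handed in: Bulb still, held between the tong tips (within 40 mm), globe centre over 140 mm and foot over 95 mm up, touching only the tongs; fingers press the tongs over 1 N; tongs and bulb clear of the box; cover open over 0.9 rad; scraper flat on the shelf (handle centre under 18 mm), clear of the box (height (world z) of bulb_globe above 0.14 m and height (world z) of bulb above 0.095 m and contact force between tongs and bulb above 0.5 N and contact force between tongs and the fingers above 1 N and height (world z) of tongs_tip above 0.1 m and distance between tongs_tip and bulb_globe below 0.04 m and contact force between tongs and box below 0.1 N and contact force between each of bulb, scraper and box below 0.05 N and contact force between bulb and the arm below 0.05 N and contact force between bulb and the fingers below 0.05 N and contact force between bulb and scraper below 0.05 N and linear speed of bulb below 0.05 m/s and value of joint cover above 0.9 rad and height (world z) of scraper_grip below 0.018 m and angle between scraper's own z axis and vertical below 0.2 rad); the arm keeps its last pose, push and grip.
It fails at once if the gripper or arm touches the bulb (over 0.5 N) (contact force between any of the fingers, the arm and bulb above 0.5 N).
It fails at once if the gripper or arm touches the box or its cover (over 1 N) (contact force between any of the fingers, the arm and box above 1 N).
It fails at once if a bystander is moved by more than 25 mm (distance of any of bulb_b, bulb_c, headlamp, bowl from where it was at the start of the episode above 0.025 m).
It also fails if it takes over 72 s, if anything falls off the work surface, if the arm or the gripper's body presses on something with over 40 N, if the wrist force passes 120 N, or if a joint passes its speed limit or range.

ROBOT

A 6-joint arm with a two-finger parallel gripper is mounted at the origin on the work surface. World frame = base frame: x ahead of the robot, y to its left, z up, the work surface at z = 0. Lengths are in m, angles in rad, forces in N, time in s.
With the tool pointing down it reaches from about 0.35 to 0.975 m from the base axis. Payload 4.9 kg.
Tool frame: the origin (TCP) lies midway between the tips of the shut fingers; the grasp point (between the pads) lies behind it (manip.grasp_offset is the y of the grasp point in the tool frame, in m); y points along the fingers, z is the direction in which the jaws open and shut, and the axes are right-handed (so a half turn about y gives the same grasp; the last joint's range is limited). The gripper opens to 85 mm and grips with 20 to 120 N. Pads are 22 mm wide; open, the fingers measure 114 mm over their backs; the gripper's body (76 mm by 85 mm) begins 54 mm behind the grasp point. The pads swing forward as they close: fully open they stand 13 mm farther back than shut.
Start: joints at [1.144, 0.053, 1.613, -0, 1.476, -0.119], TCP at [0.189, 0.596, 0.231] pointing down, gripper open.
Joint ranges: [-3.01, 3.01], [-1.01, 2.22], [0.06, 2.58], [-1.02, 4.17], [0.09, 2.62], [-3.14, 3.14]. Speed limits (rad/s): [2.57, 2.57, 3.14, 3.14, 3.14, 3.14].

INTERFACE

Orientations are given as a unit quaternion [w, x, y, z].
In Python, from plant import manip gives the robot as it stands. The module is installed in compiled form; this text tells all that it offers.
- The arm moves only by the shell command python3 -m jog 'ROWS'. ROWS is a JSON object of lists of equal length, an entry for each row: "offset": the shift along the world's x, y, z in units of 50 mm (1.0 is 50 mm), a list of three; "angular": the turn, a rotation vector about the world's x, y, z in units of 6 degrees (1.0 is 6 degrees), a list of three; "jaw": the finger opening in mm, from 0 to 85.4. In form: {"offset": [[tx, ty, tz], ...], "angular": [[ax, ay, az], ...], "jaw": [jaw, ...]}. A call has 1 to 12 rows; each row shifts and turns the commanded pose from where the row before left it; what a row does not reach is not made up. A row lasts 1/10 s, in which the tool goes at most 50 mm and 8.59 degrees, less where a joint would pass 70% of its speed; a pose out of reach is approached as far as the arm can. A call is refused whole if a number of a shift passes 1 or a number of a turn 1, either way. A call with a gripper value outside its range is refused whole. The fingers move at their own pace and stop on an object; the grip force is fixed at half the most. Time passes only in rows, so rows that do not move let the fingers close. It gives the time, the measured TCP pose, the force and the opening at its end, in the units of the state.
- manip.state(): the state, without advancing time (a new reading comes with each control period).
- manip.grab_frame(name): name is "side" or "top"; returns the picture (480x640x3 uint8, blue, green, red); there is no depth.
- manip.camera_model(name): a dict with "fx", "fy", "cx", "cy" (pixels), "k1" (the pictures are not rectified: a ray, as slopes to the right and down, at radius r is drawn at 1 + k1 r^2 times it, then the intrinsics apply), "rvec" (rotation vector, rad) and "tvec" (3), from world to camera coordinates, as OpenCV has them. Camera axes: x right, y down, z forward; pixel columns grow to the right and rows downward; lengths in m; the calibration is good to about 2 mm. A picture is of the moment at which its call begins. camera_model takes no time and is no camera call.
- manip.job_done(): hands the job in, once; it reports no verdict.
The state is a dict: "time": time; "joint_pos": joint angles; "joint_vel": joint speeds; "joint_efforts": joint torques, N m; "tool_pos": TCP position; "tool_rot": TCP orientation; "contact_force": force on the tool from outside, world axes, zero at the start; "ft_torque": the same for the moment, N m; "gripper_width": opening from 0.0 (shut) to 1.0 (fully open).
Only numpy, scipy, OpenCV 4.12 (cv2) and the standard library are available. Lean on these libraries where they do the work, as an engineer would, in place of code of your own. Each camera call takes 0.05 s, during which the arm holds its last target.

## Working session

There is one attempt and no reset: what is moved stays moved. The work goes in short steps, Python scripts to look and compute and a shell command to move; the robot and the scene stay as the last step left them, time stands still between calls to the robot, and variables do not carry over. Pictures are saved under pics/ and viewed, and the job is handed in when it is done.

```bash
mkdir -p pics; ls; python3 - <<'E'
from plant import manip
import cv2
print(manip.state()); print(manip.grasp_offset)
for n in ("side","top"):
    print(n,manip.camera_model(n))
    cv2.imwrite(f"pics/{n}0.png",manip.grab_frame(n))
E
```

```text
pics
{'time': 0.0, 'joint_pos': array([ 1.14400079e+00,  5.34004253e-02,  1.61423750e+00, -5.41796242e-06,
        1.47596951e+00, -1.19001374e-01]), 'joint_vel': array([-0.00019614,  0.00104617, -0.00204609,  0.00158407,  0.0015116 ,
        0.0019018 ]), 'joint_efforts': array([ 6.87654992e-04, -3.93674076e+01, -3.70175421e+01, -7.49842172e-06,
        7.14581736e-03, -1.74710704e-05]), 'tool_pos': array([0.18910382, 0.59508539, 0.23006974]), 'tool_rot': array([-0.69806281,  0.69943579, -0.10858254,  0.10820223]), 'contact_force': array([-0.60055389,  0.1116143 ,  1.24387205]), 'ft_torque': array([-0.02518616,  0.00021705,  0.00450462]), 'gripper_width': 1.0011880320731492}
-0.0187
side {'fx': 553.0790843745121, 'fy': 553.0790843745121, 'cx': 316.6024419552539, 'cy': 232.43645141591233, 'k1': -0.05874237205409713, 'rvec': array([ 0.75048317, -2.67346192,  1.03861741]), 'tvec': array([0.43611031, 0.17205826, 1.31888687])}
top {'fx': 562.4896103497908, 'fy': 562.4896103497908, 'cx': 324.0464225331283, 'cy': 236.56334871433634, 'k1': -0.0007999752559906294, 'rvec': array([ 2.14139742, -2.10135835,  0.2010789 ]), 'tvec': array([0.06912456, 0.48456374, 1.44483768])}
```

View pics/side0.png

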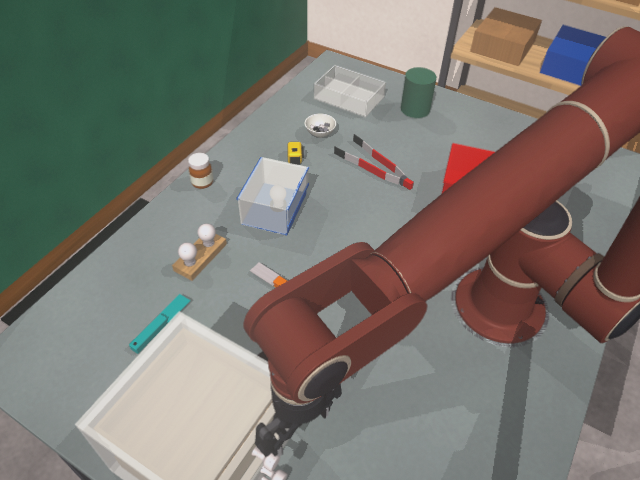

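View pics/top0.png

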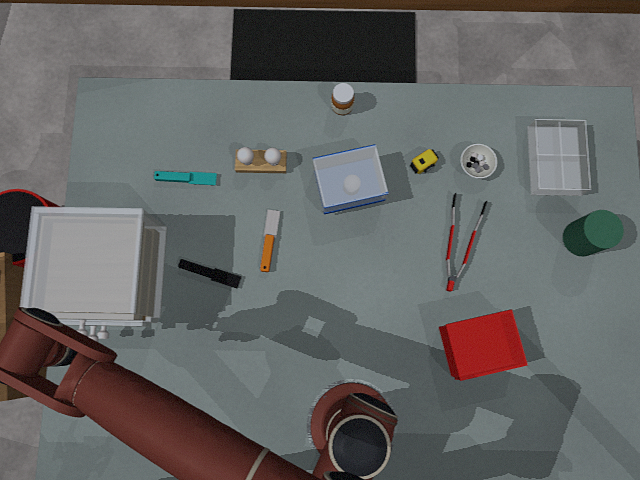

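```bash
cat > h.py <<'E'
import numpy as np, cv2
from plant import manip
from scipy.spatial.transform import Rotation as R
def cam(n):
    c=manip.camera_model(n); K=np.array([[c['fx'],0,c['cx']],[0,c['fy'],c['cy']],[0,0,1]]); 
    return K,np.array([c['k1'],0,0,0,0.]),np.array(c['rvec']),np.array(c['tvec'])
def ray(n,uv):
    K,d,rv,t=cam(n); p=cv2.undistortPointsIter(np.array(uv,float).reshape(-1,1,2),K,d,None,None,(3,50,1e-10)).reshape(-1,2)
    Rm=cv2.Rodrigues(rv)[0]; D=np.c_[p,np.ones(len(p))]@Rm; D/=np.linalg.norm(D,axis=1)[:,None]
    return -Rm.T@t, D
def plane(n,uv,z):
    o,D=ray(n,uv); return o+D*((z-o[2])/D[:,2])[:,None]
def proj(n,P):
    K,d,rv,t=cam(n); return cv2.projectPoints(np.array(P,float).reshape(-1,1,3),rv,t,K,d)[0].reshape(-1,2)
def tri(ua,ub):
    o1,d1=ray('top',[ua]);o2,d2=ray('side',[ub]);d1=d1[0];d2=d2[0]
    s=np.linalg.lstsq(np.c_[d1,-d2],o2-o1,rcond=None)[0]
    a=o1+s[0]*d1;b=o2+s[1]*d2; return (a+b)/2,np.linalg.norm(a-b)
def st():
    s=manip.state(); T=R.from_quat(np.roll(s['tool_rot'],-1)).as_matrix()
    return s,s['tool_pos'],T
E
python3 - <<'E'
from h import *
im=cv2.imread('pics/top0.png')
for nm,(x0,y0,x1,y1),sc in (('scr',(230,190,310,290),7),('box',(295,130,415,235),6.5),('tongs',(420,180,510,300),5)):
    cv2.imwrite(f'pics/t_{nm}.png',cv2.resize(im[y0:y1,x0:x1],None,fx=sc,fy=sc if nm!='scr' else 5,interpolation=cv2.INTER_CUBIC)[:600,:800])
im=cv2.imread('pics/side0.png')
cv2.imwrite('pics/s_box.png',cv2.resize(im[140:290,220:420],None,fx=4,fy=4,interpolation=cv2.INTER_CUBIC))
E
```

```text
(no output)
```

View pics/t_box.png

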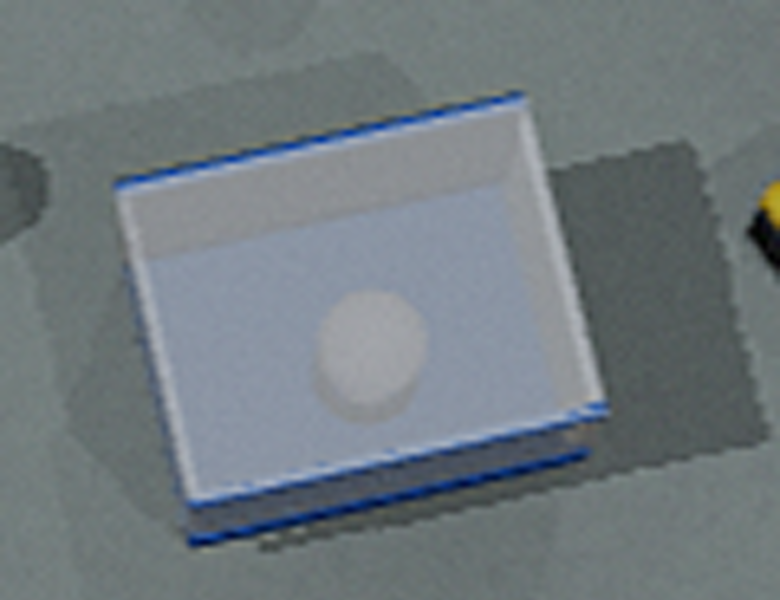

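View pics/s_box.png

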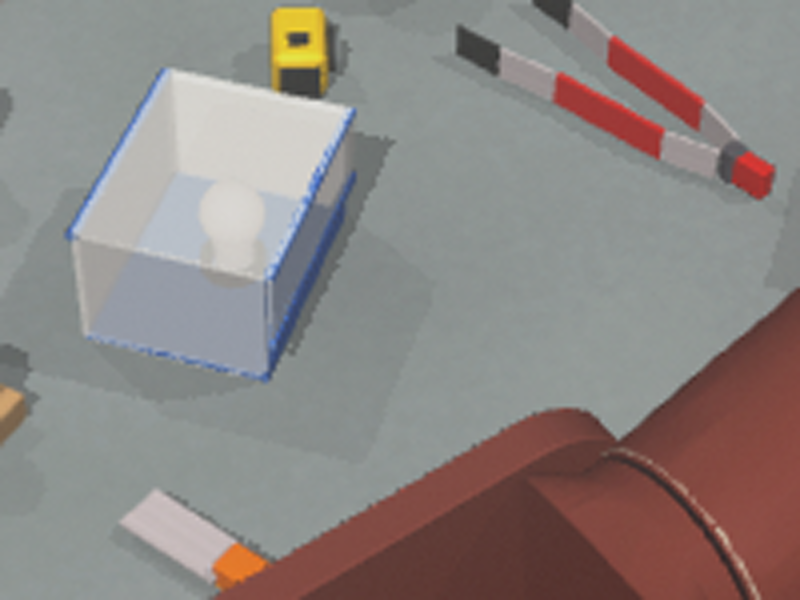

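View pics/t_tongs.png

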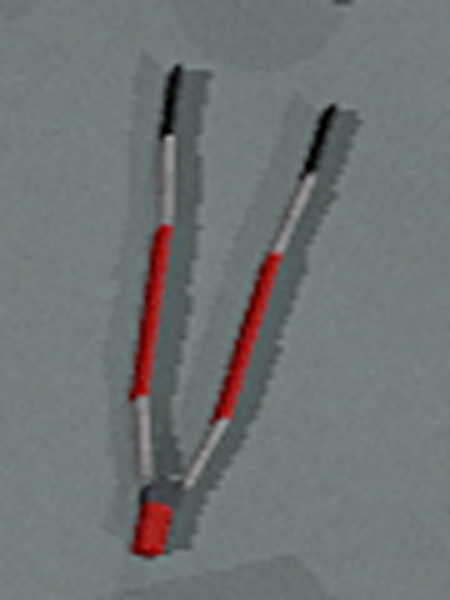

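```bash
python3 - <<'E'
from h import *
np.set_printoptions(precision=4,suppress=True)
im=cv2.imread('pics/top0.png'); hsv=cv2.cvtColor(im,cv2.COLOR_BGR2HSV)
c=np.array([(118,186),(525,97),(605,410),(190,503)]);c=(c+.5)/6.5-.5+[295,130]
P=plane('top',c,.097);print(P, np.linalg.norm(np.diff(P,axis=0),axis=1)); print('ctr',P.mean(0))
d=P[1]-P[0];e=P[2]-P[3];print('yaw of box y axis',[np.degrees(np.arctan2(-v[0],v[1])) for v in (-d,-e)])
# bulb globe
cc=(np.array([[372,346]])+.5)/6.5-.5+[295,130]; print('globe',plane('top',cc,.056))
s=(np.array([232,210])+.5)/4-.5+[220,140]; print('tri',tri(cc[0],s))
def mask(lo,hi,box):
    m=cv2.inRange(hsv,lo,hi); k=np.zeros_like(m);x0,y0,x1,y1=box;k[y0:y1,x0:x1]=m[y0:y1,x0:x1];return k
m=mask((8,150,120),(22,255,255),(230,190,310,290))
cs=max(cv2.findContours(m,cv2.RETR_EXTERNAL,cv2.CHAIN_APPROX_NONE)[0],key=cv2.contourArea)
Q=plane('top',cs.reshape(-1,2),.022)[:,:2].astype(np.float32);r=cv2.minAreaRect(Q*1000);print('scr handle',r,cv2.boxPoints(r))
b=mask((0,0,150),(180,60,255),(255,200,290,245)); 
cs=max(cv2.findContours(b,cv2.RETR_EXTERNAL,cv2.CHAIN_APPROX_NONE)[0],key=cv2.contourArea)
Q=plane('top',cs.reshape(-1,2),.012)[:,:2].astype(np.float32);r=cv2.minAreaRect(Q*1000);print('blade',r)
m=mask((0,150,80),(6,255,255),(420,180,510,300))|mask((174,150,80),(180,255,255),(420,180,510,300))
for cs in cv2.findContours(m,cv2.RETR_EXTERNAL,cv2.CHAIN_APPROX_NONE)[0]:
    if cv2.contourArea(cs)<20: continue
    Q=plane('top',cs.reshape(-1,2),.026)[:,:2].astype(np.float32);r=cv2.minAreaRect(Q*1000);print('red',r,cv2.boxPoints(r).round(1).tolist())
m=mask((0,0,0),(180,255,50),(440,185,500,230))
for cs in cv2.findContours(m,cv2.RETR_EXTERNAL,cv2.CHAIN_APPROX_NONE)[0]:
    if cv2.contourArea(cs)<10: continue
    Q=plane('top',cs.reshape(-1,2),.026)[:,:2].astype(np.float32);r=cv2.minAreaRect(Q*1000);print('blk',r,cv2.boxPoints(r).round(1).tolist())
for n in('top','side'):print(n,ray(n,[[320,240]]))
E
```

```text
[[ 0.6826  0.1118  0.097 ]
 [ 0.7236 -0.0527  0.097 ]
 [ 0.5927 -0.0849  0.097 ]
 [ 0.5513  0.0802  0.097 ]] [0.1696 0.1348 0.1702]
ctr [0.6375 0.0136 0.097 ]
yaw of box y axis [np.float64(13.99361476193176), np.float64(14.071211117140233)]
globe [[0.6295 0.0065 0.056 ]]
tri (array([0.6286, 0.0064, 0.0572]), np.float64(0.00101667394027113))
scr handle ((441.61212158203125, 230.9704132080078), (22.70083236694336, 97.87068176269531), 83.21245574951172) [[391.6783 225.4831]
 [488.863  213.916 ]
 [491.546  236.4577]
 [394.3613 248.0248]]
blade ((527.6480102539062, 222.1336212158203), (30.841617584228516, 66.0049819946289), 83.18604278564453)
red ((361.6601257324219, -257.0593566894531), (15.853531837463379, 24.536100387573242), 88.60063934326172) [[349.20001220703125, -264.70001220703125], [373.70001220703125, -265.29998779296875], [374.1000061035156, -249.39999389648438], [349.6000061035156, -248.8000030517578]]
red ((466.2304382324219, -310.3088073730469), (8.196720123291016, 94.1386947631836), 71.41792297363281) [[420.29998779296875, -299.20001220703125], [509.5, -329.20001220703125],
[... 308 characters left out ...]
98779296875, -247.60000610351562]]
blk ((574.0582275390625, -352.0025329589844), (4.240501880645752, 43.05574035644531), 70.3723373413086) [[553.0999755859375, -346.79998779296875], [593.5999755859375, -361.20001220703125], [595.0, -357.20001220703125], [554.5, -342.79998779296875]]
blk ((595.0377807617188, -272.3636169433594), (5.6726179122924805, 40.33035659790039), 82.45419311523438) [[574.7000122070312, -272.5], [614.7000122070312, -277.79998779296875], [615.4000244140625, -272.20001220703125], [575.4000244140625, -266.8999938964844]]
top (array([0.2019, 0.0744, 1.5102]), array([[ 0.1825,  0.0096, -0.9832]]))
side (array([-0.0002,  0.8842,  1.0851]), array([[ 0.324 , -0.5768, -0.7498]]))
```

View pics/t_scr.png

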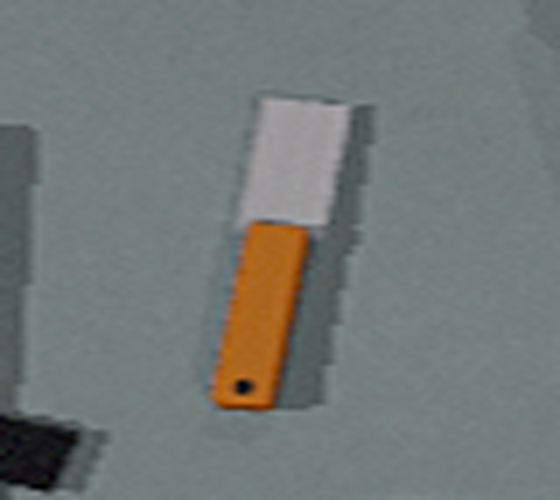

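```bash
cat >> h.py <<'E'
def go(target_xyz,jawyaw_deg):
    """print how far to TCP target, with tool down, jaw axis yaw (mod 180)"""
    s,p,T=st(); d=(np.array(target_xyz)-p)/.05
    jy=np.degrees(np.arctan2(T[1,2],T[0,2])); dy=(jawyaw_deg-jy+90)%180-90
    # residual full rotation vector to exact pose
    a=np.radians(jy+dy); z=np.array([np.cos(a),np.sin(a),0]);y=np.array([0,0,-1.]);x=np.cross(y,z)
    w=R.from_matrix(np.c_[x,y,z]@T.T).as_rotvec(degrees=True)/6
    print('t',round(s['time'],2),'tcp',p.round(4),'d(50mm)',d.round(3),'rot(6deg)',w.round(3),'F',s['contact_force'].round(2),'w',round(s['gripper_width']*85.4,1),'q6',s['joint_pos'].round(2))
E
python3 -c "
from h import *
go([.4615,.2286,.12],-6.8+90)"
```

```text
t 0.1 tcp [0.1891 0.5951 0.2302] d(50mm) [ 5.447 -7.33  -2.203] rot(6deg) [ 0.017 -0.006  1.806] F [-0.43  0.87 -0.21] w 85.1 q6 [ 1.14  0.05  1.61 -0.    1.48 -0.12]
```

```bash
python3 -m jog '{"offset":[[0.545,-0.733,0],[0.545,-0.733,0],[0.545,-0.733,0],[0.545,-0.733,0],[0.545,-0.733,0],[0.545,-0.733,-0.2],[0.545,-0.733,-0.4],[0.545,-0.733,-0.4],[0.545,-0.733,-0.4],[0.545,-0.733,-0.4],[0,0,0],[0,0,0]],"angular":[[0,0,0.18],[0,0,0.18],[0,0,0.18],[0,0,0.18],[0,0,0.18],[0,0,0.18],[0,0,0.18],[0,0,0.18],[0,0,0.18],[0,0,0.18],[0,0,0],[0,0,0]],"jaw":[85,85,85,85,85,85,85,85,85,85,85,85]}'
python3 - <<'E'
from h import *
go([.4615,.2286,.003],-6.8+90)
for n in('side','top'): cv2.imwrite(f'pics/{n}1.png',manip.grab_frame(n))
E
```

```text
time: 1.3
tool_pos: [0.4616, 0.2282, 0.1403]
tool_rot: [-0.706, 0.706, -0.044, 0.042]
contact_force: [-0.3, 0.2, 0.9]
gripper_width: 0.996
t 1.3 tcp [0.4616 0.2282 0.1403] d(50mm) [-1.000e-03  8.000e-03 -2.745e+00] rot(6deg) [ 0.002 -0.022  0.03 ] F [-0.32  0.18  0.94] w 85.0 q6 [ 0.31 -0.14  1.95  0.    1.33 -1.13]
```

View pics/side1.png

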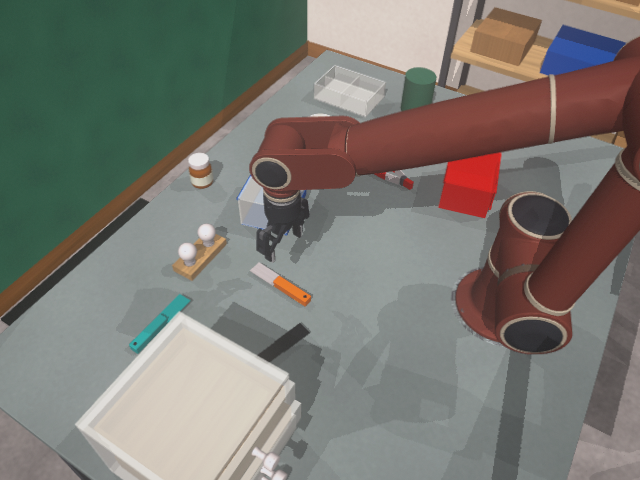

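```bash
python3 - <<'E'
from h import *
im=cv2.imread('pics/side1.png'); hsv=cv2.cvtColor(im,cv2.COLOR_BGR2HSV)
m=cv2.inRange(hsv,(8,150,60),(22,255,255)); m[:255]=0;m[310:]=0;m[:,:250]=0;m[:,320:]=0
cs=max(cv2.findContours(m,cv2.RETR_EXTERNAL,cv2.CHAIN_APPROX_NONE)[0],key=cv2.contourArea)
Q=plane('side',cs.reshape(-1,2),.014)[:,:2].astype(np.float32);print(cv2.minAreaRect(Q*1000))
print(proj('side',[[.4615,.2286,.022],[.4913,.225,.022],[.392,.2369,.022]]))
E
```

```text
((439.14825439453125, 233.6958770751953), (31.83710479736328, 104.97484588623047), 83.38497161865234)
[[284.55350064 282.7596546 ]
 [275.04220055 276.5423475 ]
 [307.44943701 297.66913554]]
```

```bash
python3 -m jog '{"offset":[[0,0.01,-0.5],[0,0,-0.5],[0,0,-0.5],[0,0,-0.5],[0,0,-0.4],[0,0,-0.2],[0,0,-0.12],[0,0,0],[0,0,0]],"angular":[[0,0,0.03],[0,0,0],[0,0,0],[0,0,0],[0,0,0],[0,0,0],[0,0,0],[0,0,0],[0,0,0]],"jaw":[85,85,85,85,85,85,85,85,85]}'
python3 -m jog '{"offset":[[0,0,0],[0,0,0],[0,0,0],[0,0,0],[0,0,0],[0,0,0],[0,0,0],[0,0,0],[0,0,0],[0,0,0]],"angular":[[0,0,0],[0,0,0],[0,0,0],[0,0,0],[0,0,0],[0,0,0],[0,0,0],[0,0,0],[0,0,0],[0,0,0]],"jaw":[60,40,15,15,15,15,15,15,15,15]}'
```

```text
time: 2.3
tool_pos: [0.4626, 0.2302, 0.0065]
tool_rot: [0.706, -0.706, 0.04, -0.042]
contact_force: [0.2, 0.0, 0.3]
gripper_width: 0.995
time: 3.3
tool_pos: [0.4624, 0.2297, 0.0058]
tool_rot: [0.706, -0.706, 0.041, -0.041]
contact_force: [1.3, -0.1, 5.4]
gripper_width: 0.262
```

```bash
python3 -m jog '{"offset":[[0,0,0.2],[0,0,0.5],[0,0,0.5],[0,0,0.5],[0,0,0],[0,0,0]],"angular":[[0,0,0],[0,0,0],[0,0,0],[0,0,0],[0,0,0],[0,0,0]],"jaw":[15,15,15,15,15,15]}'
python3 - <<'E'
from h import *
go([.455,-.0314,.085],103.8)
for n in('side','top'): cv2.imwrite(f'pics/{n}2.png',manip.grab_frame(n)[150:330,160:400].repeat(3,0).repeat(3,1)[:600])
E
```

```text
time: 3.9
tool_pos: [0.4615, 0.2295, 0.09]
tool_rot: [-0.706, 0.706, -0.041, 0.041]
contact_force: [-0.2, -0.5, -1.4]
gripper_width: 0.261
t 3.9 tcp [0.4615 0.2295 0.09  ] d(50mm) [-0.13  -5.218 -0.099] rot(6deg) [ 1.000e-03 -2.000e-03  3.409e+00] F [-0.2  -0.55 -1.45] w 22.3 q6 [ 0.32 -0.08  1.99  0.    1.23 -1.14]
```

View pics/side2.png

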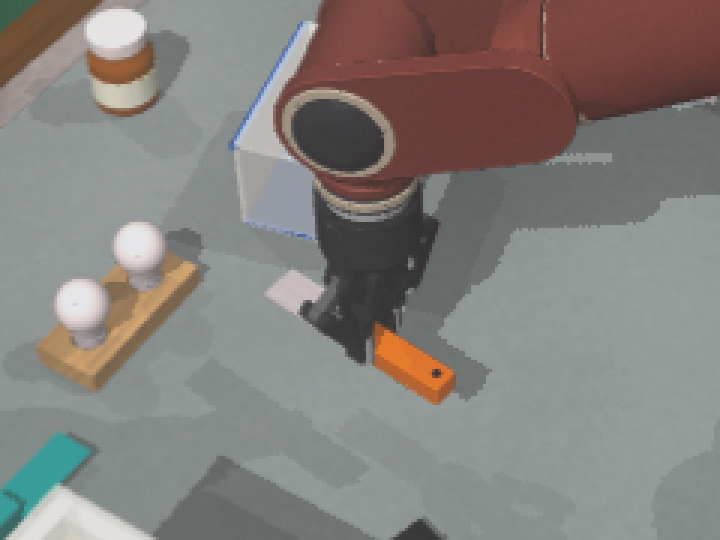

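View pics/top2.png

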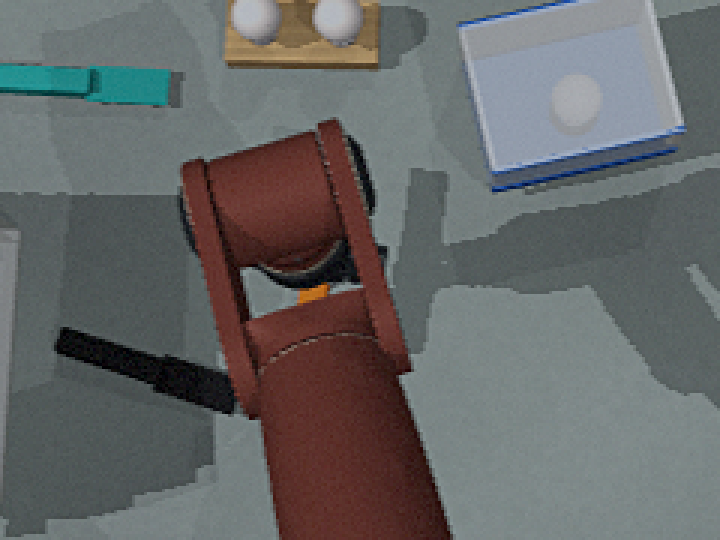

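```bash
python3 -m jog '{"offset":[[-0.012,-0.474,-0.01],[-0.012,-0.474,-0.01],[-0.012,-0.474,-0.01],[-0.012,-0.474,-0.01],[-0.012,-0.474,-0.01],[-0.012,-0.474,-0.01],[-0.012,-0.474,-0.01],[-0.012,-0.474,-0.01],[-0.012,-0.474,-0.01],[-0.012,-0.474,-0.01],[-0.01,-0.478,0],[0,0,0]],"angular":[[0,0,0.31],[0,0,0.31],[0,0,0.31],[0,0,0.31],[0,0,0.31],[0,0,0.31],[0,0,0.31],[0,0,0.31],[0,0,0.31],[0,0,0.31],[0,0,0.31],[0,0,0]],"jaw":[15,15,15,15,15,15,15,15,15,15,15,15]}'
python3 -m jog '{"offset":[[0,0,-0.3],[0,0,-0.4],[0,0,-0.3],[0,0,-0.2],[0,0,-0.12],[0,0,0],[0,0,0]],"angular":[[0,0,0],[0,0,0],[0,0,0],[0,0,0],[0,0,0],[0,0,0],[0,0,0]],"jaw":[15,15,15,15,15,15,15]}'
python3 - <<'E'
from h import *
go([.4968,-.0211,.019],103.8)
for n in('side','top'): cv2.imwrite(f'pics/{n}3.png',manip.grab_frame(n)); 
im=cv2.imread('pics/side3.png'); cv2.imwrite('pics/s3.png',cv2.resize(im[140:290,200:400],None,fx=4,fy=4,interpolation=cv2.INTER_CUBIC))
im=cv2.imread('pics/top3.png'); cv2.imwrite('pics/t3.png',cv2.resize(im[130:280,270:470],None,fx=4,fy=4,interpolation=cv2.INTER_CUBIC))
E
```

```text
time: 5.2
tool_pos: [0.4541, -0.0327, 0.0835]
tool_rot: [0.702, -0.702, -0.083, 0.085]
contact_force: [0.0, -0.9, -0.3]
gripper_width: 0.258
time: 5.9
tool_pos: [0.4557, -0.0312, 0.0196]
tool_rot: [-0.702, 0.702, 0.085, -0.085]
contact_force: [0.2, 0.1, -1.3]
gripper_width: 0.253
t 5.9 tcp [ 0.4557 -0.0312  0.0196] d(50mm) [ 0.822  0.202 -0.013] rot(6deg) [ 0.     0.005 -0.001] F [ 0.19  0.06 -1.3 ] w 21.6 q6 [-0.23 -0.12  2.16  0.    1.1  -2.04]
```

View pics/s3.png

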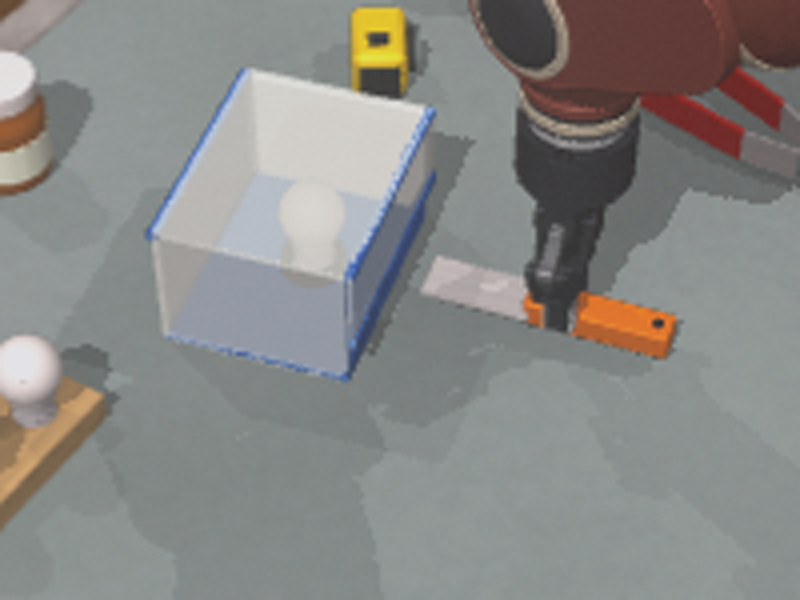

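View pics/t3.png

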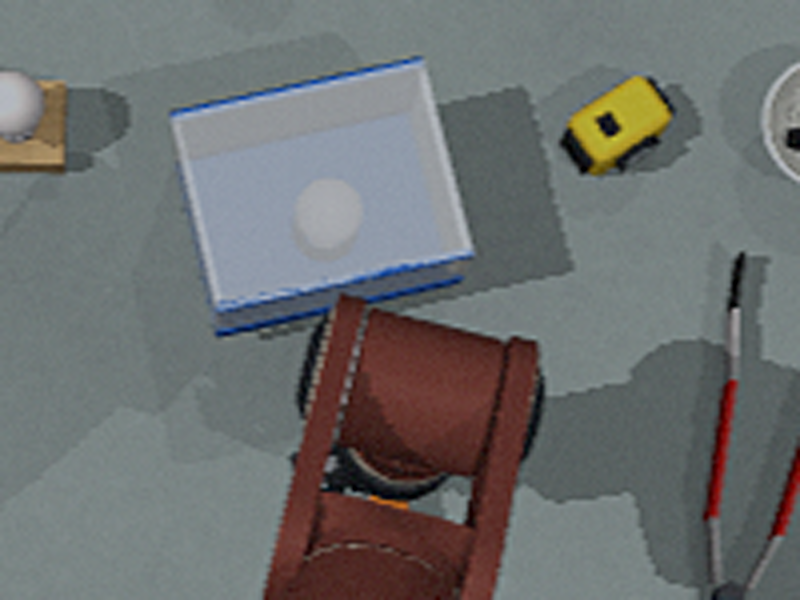

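```bash
python3 - <<'E'
from h import *
f=lambda u:(np.array(u,float)+.5)/4-.5+[200,140]
P=plane('side',[f((421,292)),f((437,256))],.0245);print('corners',P)
s,p,T=st();a=np.radians(13.8);bx=np.array([np.cos(a),np.sin(a),0]);by=np.array([-bx[1],bx[0],0]);z=np.array([0,0,.0])
g=np.array([p[0],p[1],.0245])
e=[g+.1*bx+.017*by,g+.1*bx-.017*by];print('expected',e)
hb=f((668,357));hc=f((675,316));print('px exp',(proj('side',e)-[200,140]+.5)*4)
tail=[g-.07*bx+.012*by-[0,0,.011],g-.07*bx-.012*by+[0,0,.011],g-.07*bx+.012*by+[0,0,.011]];print((proj('side',tail)-[200,140]+.5)*4)
c=np.array([.6395,.014,0]);
# box checks in side: cover front edge, sill
for nm,x,zz in(('cover strip',-.069,.034),('sill top',-.065,.014),('base',-.065,0)):
  print(nm,((proj('side',[c+x*bx+.085*by+[0,0,zz],c+x*bx-.085*by+[0,0,zz]])-[200,140]+.5)*4).round(0).tolist())
E
```

```text
corners [[ 0.54233951  0.0057984   0.0245    ]
 [ 0.55109009 -0.02893056  0.0245    ]]
expected [array([0.54912688, 0.00897558, 0.0245    ]), array([ 0.55723702, -0.02404299,  0.0245    ])]
px exp [[410.36860723 291.54176181]
 [426.01403035 257.42779506]]
[[657.65783608 355.55270065]
 [669.06721191 307.50913875]
 [660.37322203 332.72899908]]
cover strip [[348.0, 346.0], [429.0, 176.0]]
sill top [[343.0, 366.0], [423.0, 196.0]]
base [[344.0, 380.0], [423.0, 210.0]]
```

```bash
python3 -m jog '{"offset":[[0.19,0.047,0.02],[0.19,0.047,0.02],[0.19,0.047,0.01],[0.19,0.047,0],[0.19,0.047,0],[0,0,0],[0,0,0]],"angular":[[0,0,0],[0,0,0],[0,0,0],[0,0,0],[0,0,0],[0,0,0],[0,0,0]],"jaw":[15,15,15,15,15,15,15]}'
python3 - <<'E'
from h import *
go([.5032,-.0197,.03],103.8)
im=manip.grab_frame('side');cv2.imwrite('pics/side4.png',im); cv2.imwrite('pics/s4.png',cv2.resize(im[140:290,200:400],None,fx=4,fy=4,interpolation=cv2.INTER_CUBIC))
E
```

```text
time: 6.7
tool_pos: [0.5028, -0.0194, 0.0216]
tool_rot: [0.702, -0.702, -0.085, 0.085]
contact_force: [-0.5, -0.1, -1.2]
gripper_width: 0.257
t 6.7 tcp [ 0.5028 -0.0194  0.0216] d(50mm) [ 0.007 -0.006  0.169] rot(6deg) [-0.001 -0.007 -0.004] F [-0.51 -0.06 -1.21] w 22.0 q6 [-0.19 -0.    2.05 -0.    1.1  -2.  ]
```

View pics/s4.png

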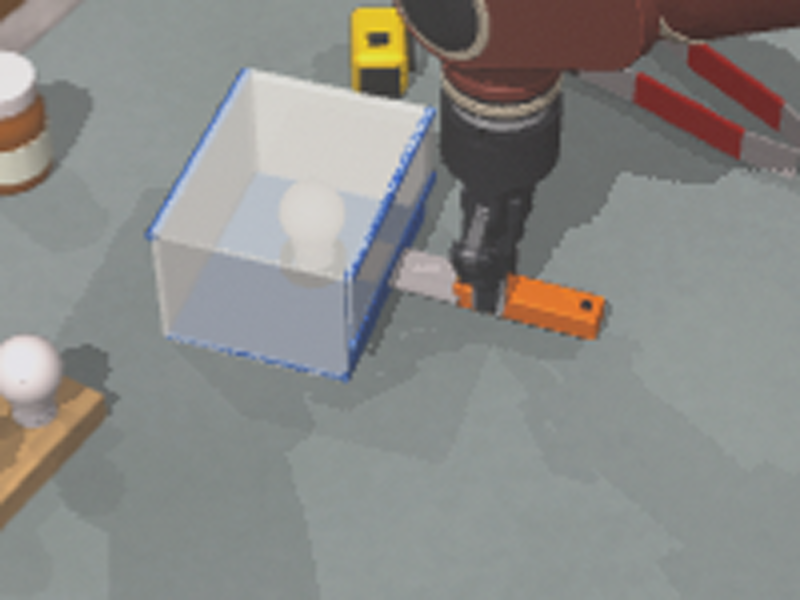

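```bash
python3 -m jog '{"offset":[[0,0,0.12],[-0.02,-0.005,0.12],[-0.02,-0.005,0.12],[-0.02,-0.005,0.12],[-0.02,-0.005,0.12],[-0.02,-0.005,0.12],[0,0,0.12],[0,0,0.12],[0,0,0.12],[0,0,0],[0,0,0]],"angular":[[0,0,0],[0,0,0],[0,0,0],[0,0,0],[0,0,0],[0,0,0],[0,0,0],[0,0,0],[0,0,0],[0,0,0],[0,0,0]],"jaw":[15,15,15,15,15,15,15,15,15,15,15]}'
python3 - <<'E'
from h import *
go([.5032,-.0197,.03],103.8)
im=manip.grab_frame('side');cv2.imwrite('pics/side5.png',im); cv2.imwrite('pics/s5.png',cv2.resize(im[100:250,200:400],None,fx=4,fy=4,interpolation=cv2.INTER_CUBIC))
E
```

```text
time: 7.85
tool_pos: [0.4985, -0.0209, 0.0764]
tool_rot: [-0.702, 0.702, 0.086, -0.084]
contact_force: [-0.4, -0.1, -0.8]
gripper_width: 0.255
t 7.85 tcp [ 0.4985 -0.0209  0.0764] d(50mm) [ 0.093  0.023 -0.928] rot(6deg) [ 0.002  0.017 -0.001] F [-0.41 -0.06 -0.78] w 21.8 q6 [-0.19 -0.1   2.04  0.    1.21 -2.  ]
```

View pics/s5.png

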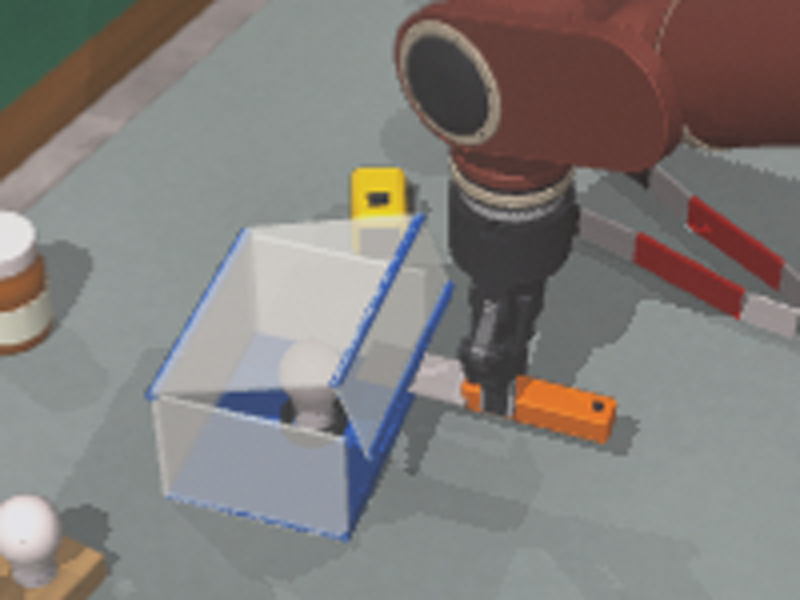

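```bash
python3 -m jog '{"offset":[[0,0,0.18],[0,0,0.18],[0,0,0.18],[0,0,0.18],[0,0,0.18],[0.02,0.005,0.18],[0.04,0.01,0.18],[0.04,0.01,0.18],[0,0,0],[0,0,0]],"angular":[[0,0,0],[0,0,0],[0,0,0],[0,0,0],[0,0,0],[0,0,0],[0,0,0],[0,0,0],[0,0,0],[0,0,0]],"jaw":[15,15,15,15,15,15,15,15,15,15]}'
python3 - <<'E'
from h import *
go([.5032,-.0197,.03],103.8)
im=manip.grab_frame('side');cv2.imwrite('pics/side6.png',im); cv2.imwrite('pics/s6.png',cv2.resize(im[70:220,200:400],None,fx=4,fy=4,interpolation=cv2.INTER_CUBIC))
E
```

```text
time: 8.9
tool_pos: [0.5031, -0.0196, 0.1482]
tool_rot: [-0.702, 0.702, 0.085, -0.085]
contact_force: [0.5, 0.4, -1.2]
gripper_width: 0.259
t 8.9 tcp [ 0.5031 -0.0196  0.1482] d(50mm) [ 1.000e-03 -2.000e-03 -2.365e+00] rot(6deg) [ 0.002  0.006 -0.001] F [ 0.54  0.45 -1.2 ] w 22.1 q6 [-0.19 -0.18  1.97 -0.    1.34 -2.  ]
```

View pics/s6.png

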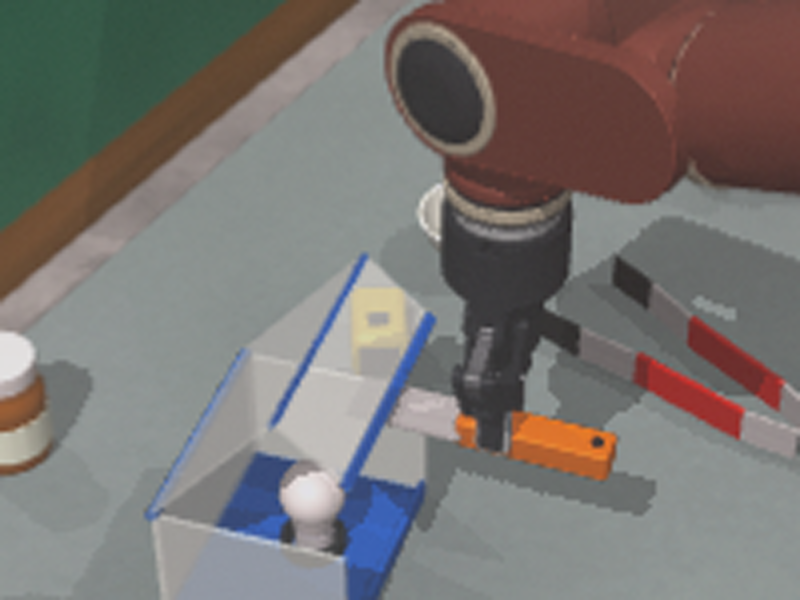

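```bash
python3 -m jog '{"offset":[[0.058,0.014,0.19],[0.058,0.014,0.19],[0.136,0.033,0.205],[0.136,0.033,0.205],[0.184,0.045,0.185],[0.184,0.045,0.185],[0.204,0.05,0.15],[0.204,0.05,0.15],[0,0,0],[0,0,0]],"angular":[[0,0,0],[0,0,0],[0,0,0],[0,0,0],[0,0,0],[0,0,0],[0,0,0],[0,0,0],[0,0,0],[0,0,0]],"jaw":[15,15,15,15,15,15,15,15,15,15]}'
python3 - <<'E'
from h import *
go([.5032,-.0197,.03],103.8)
im=manip.grab_frame('side');cv2.imwrite('pics/side7.png',im); cv2.imwrite('pics/s7.png',cv2.resize(im[70:220,200:400],None,fx=4,fy=4,interpolation=cv2.INTER_CUBIC))
E
```

```text
time: 9.95
tool_pos: [0.5614, -0.0053, 0.221]
tool_rot: [-0.702, 0.702, 0.085, -0.085]
contact_force: [0.6, 0.5, -0.7]
gripper_width: 0.256
t 9.95 tcp [ 0.5614 -0.0053  0.221 ] d(50mm) [-1.165 -0.288 -3.821] rot(6deg) [ 0.003  0.001 -0.003] F [ 0.64  0.5  -0.72] w 21.8 q6 [-0.14 -0.09  1.77 -0.    1.46 -1.95]
```

View pics/s7.png

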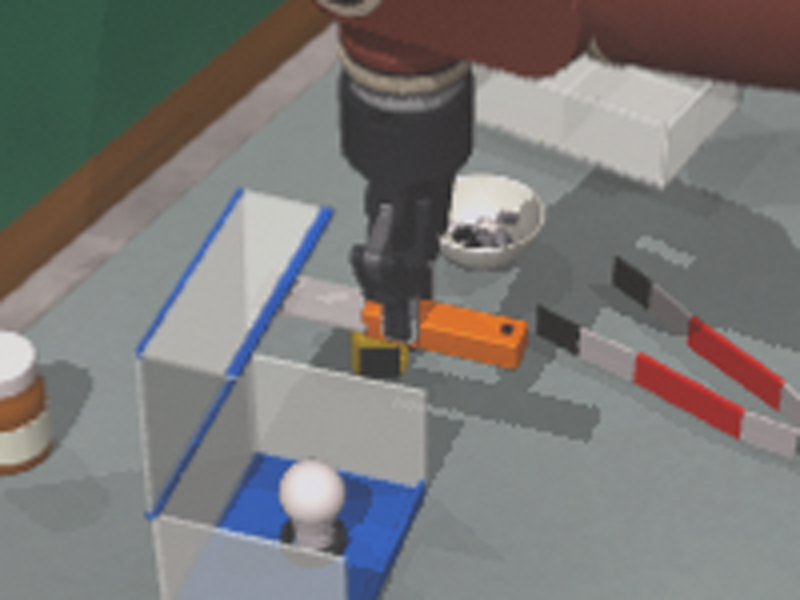

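```bash
python3 -m jog '{"offset":[[0,0,-0.1],[0,0,-0.1],[-0.3,-0.074,0],[-0.4,-0.1,0],[-0.5,-0.12,0],[-0.5,-0.12,0],[-0.5,-0.12,0],[-0.4,-0.1,0],[0,0,0]],"angular":[[0,0,0],[0,0,0],[0,0,0],[0,0,0],[0,0,0],[0,0,0],[0,0,0],[0,0,0],[0,0,0]],"jaw":[15,15,15,15,15,15,15,15,15]}'
python3 - <<'E'
from h import *
go([.4624,.2297,.1],83.2)
im=manip.grab_frame('side');cv2.imwrite('pics/side8.png',im);
E
```

```text
time: 10.9
tool_pos: [0.4293, -0.0373, 0.2101]
tool_rot: [-0.702, 0.702, 0.084, -0.085]
contact_force: [0.3, 0.9, -0.6]
gripper_width: 0.252
t 10.9 tcp [ 0.4293 -0.0373  0.2101] d(50mm) [ 0.661  5.341 -2.202] rot(6deg) [ 2.000e-03 -3.000e-03 -3.421e+00] F [ 0.34  0.87 -0.59] w 21.5 q6 [-0.26 -0.43  2.07 -0.    1.5  -2.07]
```

View pics/side8.png

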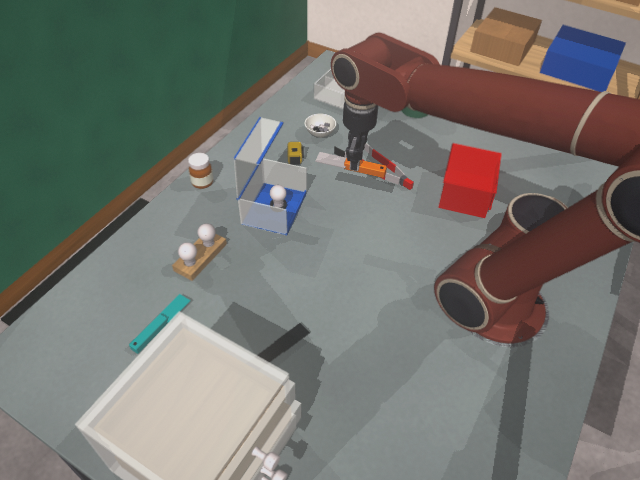

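```bash
python3 -m jog '{"offset":[[0.06,0.485,0],[0.06,0.485,0],[0.06,0.485,0],[0.06,0.485,0],[0.06,0.485,0],[0.06,0.485,0],[0.06,0.485,-0.3],[0.06,0.485,-0.5],[0.06,0.485,-0.5],[0.06,0.485,-0.5],[0.06,0.49,-0.4],[0,0,0]],"angular":[[0,0,-0.31],[0,0,-0.31],[0,0,-0.31],[0,0,-0.31],[0,0,-0.31],[0,0,-0.31],[0,0,-0.31],[0,0,-0.31],[0,0,-0.31],[0,0,-0.31],[0,0,-0.31],[0,0,0]],"jaw":[15,15,15,15,15,15,15,15,15,15,15,15]}'
python3 - <<'E'
from h import *
go([.4624,.2297,.008],83.2)
E
```

```text
time: 12.15
tool_pos: [0.4621, 0.2318, 0.0967]
tool_rot: [-0.705, 0.707, -0.042, 0.038]
contact_force: [-1.2, 0.3, -2.4]
gripper_width: 0.252
t 12.15 tcp [0.4621 0.2318 0.0967] d(50mm) [ 0.006 -0.042 -1.773] rot(6deg) [ 0.012 -0.062 -0.049] F [-1.24  0.33 -2.41] w 21.5 q6 [ 0.32 -0.08  1.98  0.    1.25 -1.14]
```

```bash
python3 -m jog '{"offset":[[0,-0.03,-0.4],[0,0,-0.5],[0,0,-0.4],[0,0,-0.2],[0,0,-0.1],[0,0,-0.1],[0,0,0],[0,0,0]],"angular":[[0,0,-0.03],[0,0,0],[0,0,0],[0,0,0],[0,0,0],[0,0,0],[0,0,0],[0,0,0]],"jaw":[15,15,15,15,15,15,15,15]}'
python3 - <<'E'
from h import *
go([.4624,.2297,.006],83.2)
E
```

```text
time: 12.95
tool_pos: [0.4648, 0.2287, 0.0167]
tool_rot: [0.706, -0.706, 0.042, -0.043]
contact_force: [-0.4, 0.7, -0.9]
gripper_width: 0.254
t 12.95 tcp [0.4648 0.2287 0.0167] d(50mm) [-0.047  0.02  -0.213] rot(6deg) [-0.004  0.014  0.006] F [-0.35  0.68 -0.95] w 21.7 q6 [ 0.31  0.04  2.02 -0.    1.09 -1.14]
```

```bash
python3 -m jog '{"offset":[[0,0,-0.05],[0,0,-0.05],[0,0,-0.05],[0,0,-0.04],[0,0,0],[0,0,0]],"angular":[[0,0,0],[0,0,0],[0,0,0],[0,0,0],[0,0,0],[0,0,0]],"jaw":[15,15,15,15,15,15]}'
python3 - <<'E'
from h import *
go([.4624,.2297,.006],83.2)
E
```

```text
time: 13.55
tool_pos: [0.4644, 0.2286, 0.0093]
tool_rot: [-0.706, 0.706, -0.043, 0.042]
contact_force: [-10.1, -4.7, 19.9]
gripper_width: 0.255
t 13.55 tcp [0.4644 0.2286 0.0093] d(50mm) [-0.041  0.022 -0.065] rot(6deg) [ 0.008 -0.014  0.002] F [-10.14  -4.72  19.94] w 21.8 q6 [ 0.31  0.05  2.02 -0.    1.08 -1.14]
```

```bash
python3 -m jog '{"offset":[[0,0,0.04],[0,0,0],[0,0,0],[0,0,0],[0,0,0],[0,0,0],[0,0,0],[0,0,0],[0,0,0],[0,0,0]],"angular":[[0,0,0],[0,0,0],[0,0,0],[0,0,0],[0,0,0],[0,0,0],[0,0,0],[0,0,0],[0,0,0],[0,0,0]],"jaw":[15,30,45,60,75,85,85,85,85,85]}'
python3 -m jog '{"offset":[[0,0,0.2],[0,0,0.5],[0,0,0.6],[0,0,0.6],[0,0,0.6],[0,0,0.5],[0,0,0]],"angular":[[0,0,0],[0,0,0],[0,0,0],[0,0,0],[0,0,0],[0,0,0],[0,0,0]],"jaw":[85,85,85,85,85,85,85]}'
python3 - <<'E'
from h import *
a=np.radians(-13.9)
go([.470,-.2842,.15],-13.9+90)
for n in('side','top'): cv2.imwrite(f'pics/{n}9.png',manip.grab_frame(n))
E
```

```text
time: 14.55
tool_pos: [0.4641, 0.2285, 0.0083]
tool_rot: [-0.706, 0.706, -0.042, 0.042]
contact_force: [0.1, 0.1, 0.3]
gripper_width: 1.003
time: 15.25
tool_pos: [0.4668, 0.2294, 0.164]
tool_rot: [0.707, -0.705, 0.039, -0.045]
contact_force: [0.5, -0.6, 1.2]
gripper_width: 0.992
t 15.25 tcp [0.4668 0.2294 0.164 ] d(50mm) [  0.063 -10.272  -0.28 ] rot(6deg) [-0.023  0.089 -1.178] F [ 0.51 -0.55  1.24] w 84.7 q6 [ 0.31 -0.16  1.93 -0.    1.36 -1.14]
```

View pics/side9.png

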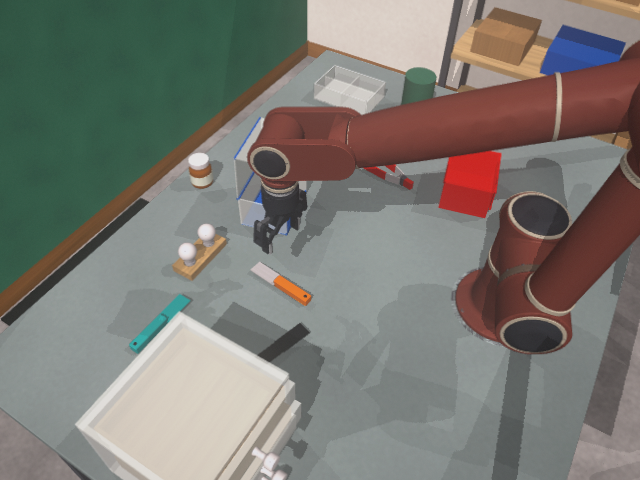

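View pics/top9.png

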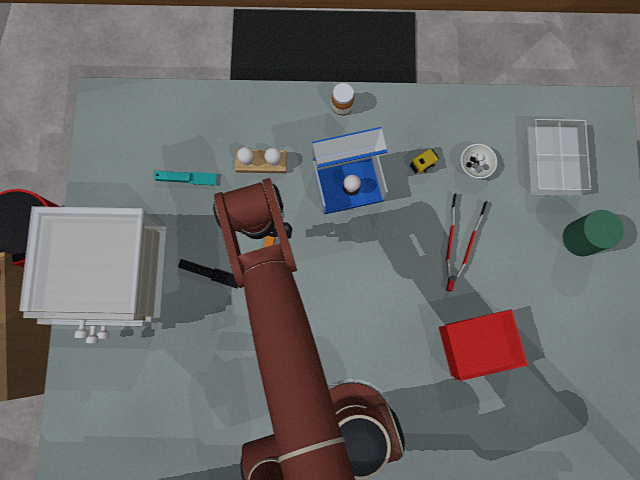

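```bash
python3 -m jog '{"offset":[[0.006,-0.9,0],[0.006,-0.94,0],[0.006,-0.94,0],[0.006,-0.94,0],[0.006,-0.94,0],[0.006,-0.94,0],[0.006,-0.94,0],[0.006,-0.94,0],[0.006,-0.94,-0.05],[0.006,-0.94,-0.1],[0.006,-0.9,-0.1],[0,0,0]],"angular":[[0,0,-0.107],[0,0,-0.107],[0,0,-0.107],[0,0,-0.107],[0,0,-0.107],[0,0,-0.107],[0,0,-0.107],[0,0,-0.107],[0,0,-0.107],[0,0,-0.107],[0,0,-0.107],[0,0,0]],"jaw":[85,85,85,85,85,85,85,85,85,85,85,85]}'
python3 - <<'E'
from h import *
go([.470,-.2842,0.0],-13.9+90)
for n in('side','top'): cv2.imwrite(f'pics/{n}10.png',manip.grab_frame(n))
E
```

```text
time: 16.55
tool_pos: [0.4655, -0.2882, 0.143]
tool_rot: [0.702, -0.701, 0.089, -0.086]
contact_force: [-0.4, 0.4, -0.0]
gripper_width: 0.995
t 16.55 tcp [ 0.4655 -0.2882  0.143 ] d(50mm) [ 0.09   0.079 -2.86 ] rot(6deg) [-0.013 -0.035  0.053] F [-0.4   0.43 -0.  ] w 84.9 q6 [-0.69 -0.06  1.87 -0.    1.33 -2.01]
```

View pics/side10.png

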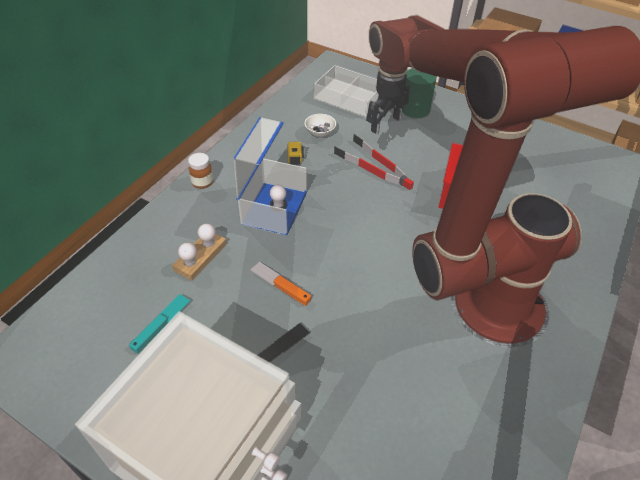

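View pics/top10.png

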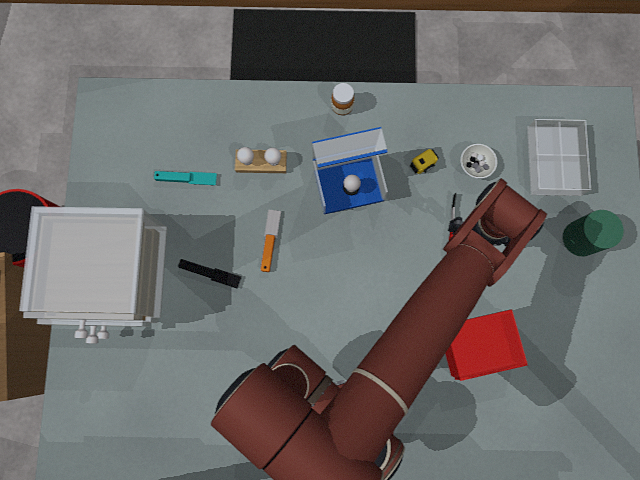

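```bash
python3 - <<'E'
from h import *
np.set_printoptions(precision=4,suppress=True)
a=np.radians(-13.9);ax=np.array([np.cos(a),np.sin(a),0]);ay=np.array([-ax[1],ax[0],0])
im=cv2.imread('pics/side10.png');hsv=cv2.cvtColor(im,cv2.COLOR_BGR2HSV)
m=cv2.inRange(hsv,(0,150,80),(6,255,255))|cv2.inRange(hsv,(174,150,80),(180,255,255));k=np.zeros_like(m);k[140:195,335:420]=m[140:195,335:420]
for cs in cv2.findContours(k,cv2.RETR_EXTERNAL,cv2.CHAIN_APPROX_NONE)[0]:
    if cv2.contourArea(cs)<20: continue
    q=cs.reshape(-1,2).mean(0);r=cv2.minAreaRect(cs);print(r,plane('side',[r[0]],.013))
print(plane('side',[(340,151),(357,138)],.026))
g=np.array([.47,-.2842,.013])
print(proj('side',[g+.0025*ax+s*.025*ay for s in(1,-1)]))
for n,b in(('side',(265,180,295,215)),('top',(335,168,370,200))):
    im=cv2.imread(f'pics/{n}10.png');hs=cv2.cvtColor(im,cv2.COLOR_BGR2HSV);x0,y0,x1,y1=b
    m=cv2.inRange(hs[y0:y1,x0:x1],(0,0,125),(180,70,255));cs=max(cv2.findContours(m,cv2.RETR_EXTERNAL,cv2.CHAIN_APPROX_NONE)[0],key=cv2.contourArea)
    c,r=cv2.minEnclosingCircle(cs);print(n,c[0]+x0,c[1]+y0,r)
    cv2.imwrite(f'pics/b_{n}.png',cv2.resize(im[y0-20:y1+20,x0-20:x1+20],None,fx=8,fy=8,interpolation=cv2.INTER_CUBIC))
E
```

```text
((407.941162109375, 183.2646942138672), (10.118415832519531, 8.060433387756348), 30.963754653930664) [[ 0.3597 -0.2597  0.013 ]]
((371.6719665527344, 168.18470764160156), (31.045583724975586, 7.023165225982666), 28.610458374023438) [[ 0.4778 -0.2622  0.013 ]]
((383.1283874511719, 160.020263671875), (29.294403076171875, 6.393620491027832), 35.53767776489258) [[ 0.4656 -0.3135  0.013 ]]
[[ 0.588  -0.2671  0.026 ]
 [ 0.5743 -0.3495  0.026 ]]
[[371.2142 168.4346]
 [382.2209 160.7354]]
side 279.5 197.0 22.34400177001953
top 350.9090909957886 182.09090900421143 7.938395023345947
```

View pics/b_side.png

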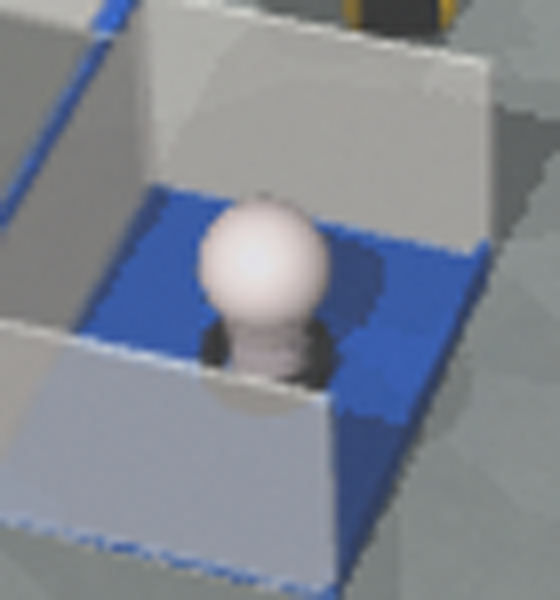

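View pics/b_top.png

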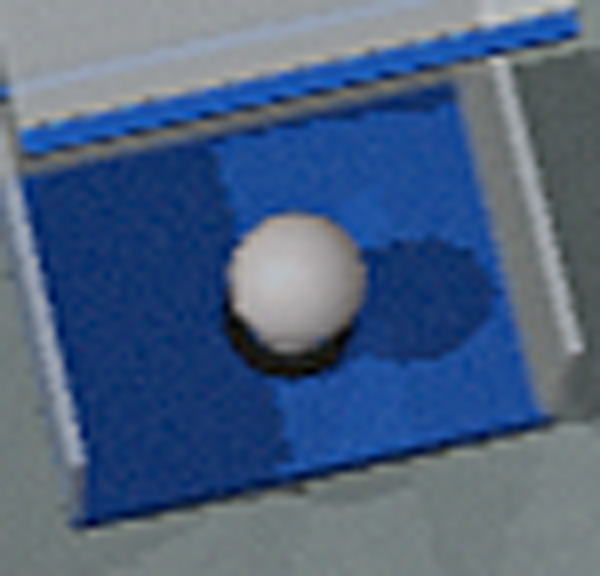

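```bash
python3 -m jog '{"offset":[[0.07,0.06,-0.5],[0,0,-0.5],[0,0,-0.5],[0,0,-0.5],[0,0,-0.4],[0,0,-0.2],[0,0,-0.12],[0,0,-0.08],[0,0,0],[0,0,0]],"angular":[[0,0,0.04],[0,0,0],[0,0,0],[0,0,0],[0,0,0],[0,0,0],[0,0,0],[0,0,0],[0,0,0],[0,0,0]],"jaw":[85,85,85,85,85,85,85,85,85,85]}'
python3 - <<'E'
from h import *
go([.470,-.2842,0.003],-13.9+90)
c=tri((351.8,182.9),(277.56,192.56));print(c)
im=manip.grab_frame('side');cv2.imwrite('pics/s11.png',cv2.resize(im[80:230,300:500],None,fx=4,fy=4,interpolation=cv2.INTER_CUBIC))
E
```

```text
time: 17.65
tool_pos: [0.4715, -0.2819, 0.0067]
tool_rot: [-0.702, 0.702, -0.084, 0.085]
contact_force: [0.0, -0.3, -0.1]
gripper_width: 0.994
t 17.65 tcp [ 0.4715 -0.2819  0.0067] d(50mm) [-0.029 -0.046 -0.075] rot(6deg) [ 0.01   0.012 -0.042] F [ 0.02 -0.28 -0.13] w 84.9 q6 [-0.67  0.13  1.94  0.    1.07 -2.01]
(array([0.62890652, 0.00636906, 0.05540926]), np.float64(0.0009725816652883358))
```

View pics/s11.png

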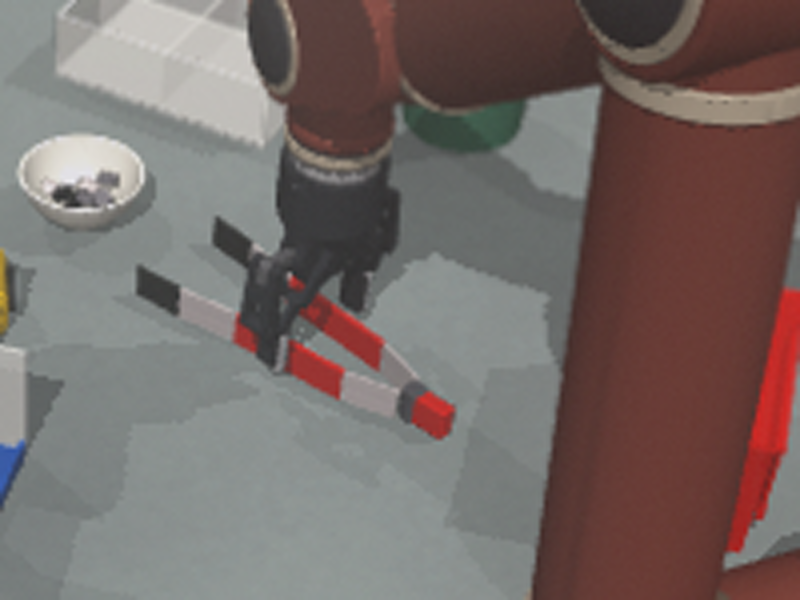

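```bash
python3 -m jog '{"offset":[[-0.03,-0.04,-0.06],[0,0,0],[0,0,0],[0,0,0],[0,0,0],[0,0,0],[0,0,0]],"angular":[[0,0,0],[0,0,0],[0,0,0],[0,0,0],[0,0,0],[0,0,0],[0,0,0]],"jaw":[80,70,62,56,51,51,51]}'
python3 -m jog '{"offset":[[0,0,0.1],[0,0,0.2],[0,0,0.3],[0,0,0.4],[0,0,0.4],[0,0,0],[0,0,0]],"angular":[[0,0,0],[0,0,0],[0,0,0],[0,0,0],[0,0,0],[0,0,0],[0,0,0]],"jaw":[51,51,51,51,51,51,51]}'
python3 - <<'E'
from h import *
go([.470,-.2842,0.003],-13.9+90)
im=manip.grab_frame('side');cv2.imwrite('pics/side12.png',im);cv2.imwrite('pics/s12.png',cv2.resize(im[80:230,300:500],None,fx=4,fy=4,interpolation=cv2.INTER_CUBIC))
im=manip.grab_frame('top');cv2.imwrite('pics/top12.png',im)
E
```

```text
time: 18.4
tool_pos: [0.47, -0.2841, 0.0038]
tool_rot: [-0.702, 0.702, -0.084, 0.085]
contact_force: [0.1, 0.1, 5.2]
gripper_width: 0.602
time: 19.1
tool_pos: [0.4696, -0.2838, 0.0736]
tool_rot: [-0.702, 0.702, -0.084, 0.085]
contact_force: [0.2, 0.6, 0.0]
gripper_width: 0.598
t 19.1 tcp [ 0.4696 -0.2838  0.0736] d(50mm) [ 0.007 -0.009 -1.411] rot(6deg) [ 0.01   0.011 -0.041] F [0.2  0.62 0.04] w 51.1 q6 [-0.68  0.02  1.92 -0.    1.2  -2.01]
```

View pics/s12.png

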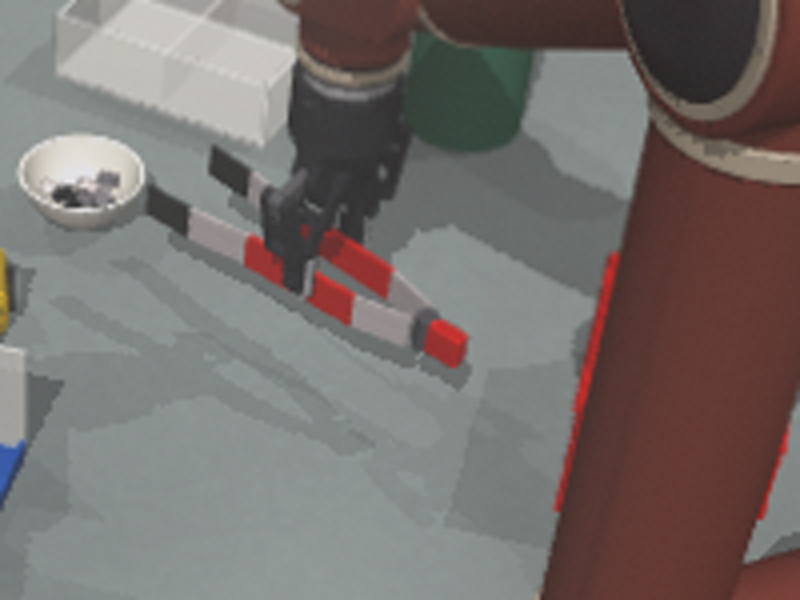

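View pics/top12.png

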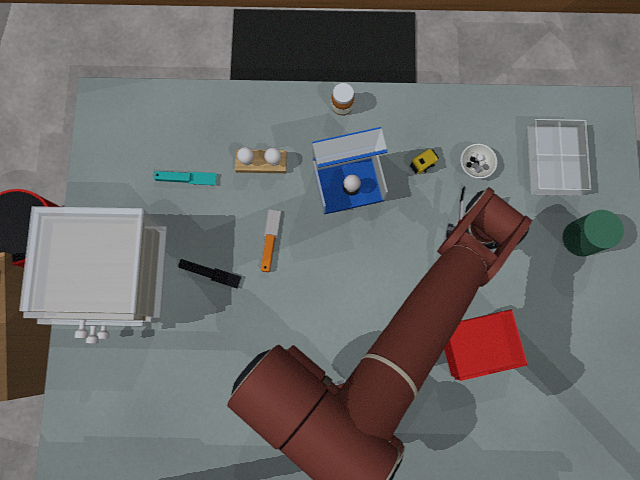

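```bash
python3 -m jog '{"offset":[[-0.2,0.3,0.3],[-0.2,0.47,0.4],[-0.2,0.49,0.3],[-0.15,0.49,0],[-0.15,0.49,0],[-0.1,0.49,0],[-0.1,0.49,0],[-0.1,0.49,0],[-0.08,0.49,0],[0,0.4,0],[0,0.11,0],[0,0,0]],"angular":[[0,0,0.4],[0,0,0.42],[0,0,0.42],[0,0,0.42],[0,0,0.42],[0,0,0.42],[0,0,0.42],[0,0,0.42],[0,0,0.42],[0,0,0.42],[0,0,0.4],[0,0,0]],"jaw":[51,51,51,51,51,51,51,51,51,51,51,51]}'
python3 - <<'E'
from h import *
go([.4057,-.0485,0.047],103.8)
im=manip.grab_frame('side');cv2.imwrite('pics/side13.png',im);cv2.imwrite('pics/s13.png',cv2.resize(im[80:230,220:420],None,fx=4,fy=4,interpolation=cv2.INTER_CUBIC))
im=manip.grab_frame('top');cv2.imwrite('pics/top13.png',im);cv2.imwrite('pics/t13.png',cv2.resize(im[140:290,270:470],None,fx=4,fy=4,interpolation=cv2.INTER_CUBIC))
E
```

```text
time: 20.4
tool_pos: [0.4048, -0.0476, 0.1219]
tool_rot: [0.702, -0.702, -0.085, 0.086]
contact_force: [-0.6, -0.6, -1.3]
gripper_width: 0.597
t 20.4 tcp [ 0.4048 -0.0476  0.1219] d(50mm) [ 0.018 -0.019 -1.497] rot(6deg) [-0.001 -0.015 -0.022] F [-0.63 -0.61 -1.29] w 51.0 q6 [-0.3  -0.42  2.21 -0.    1.35 -2.11]
```

View pics/s13.png

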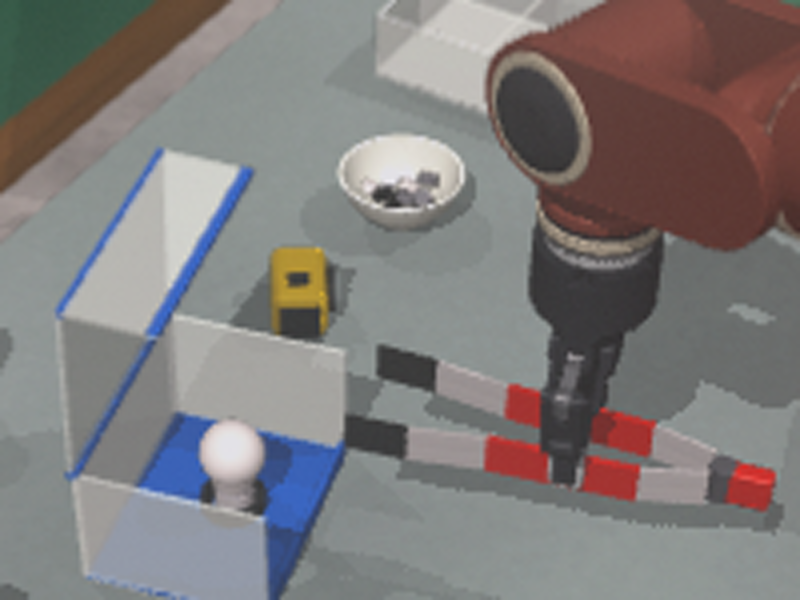

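View pics/t13.png

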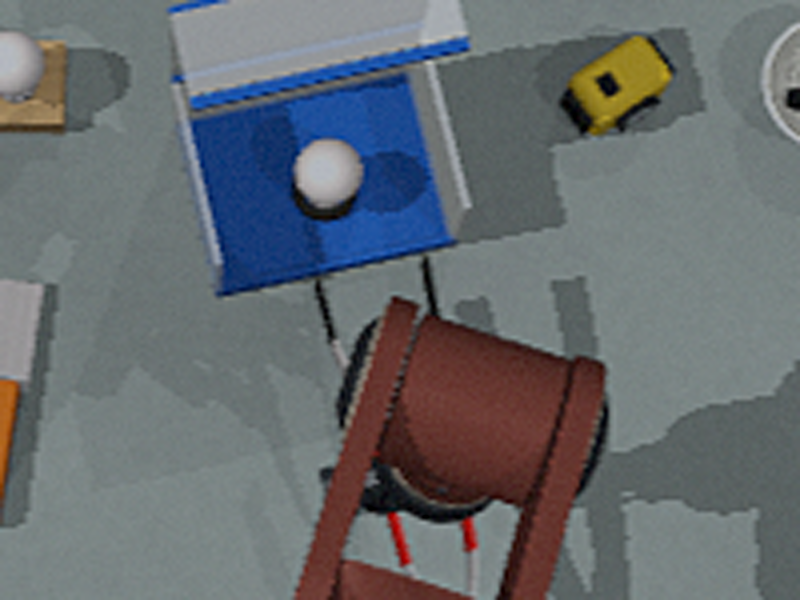

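```bash
python3 - <<'E'
from h import *
np.set_printoptions(precision=4,suppress=True)
fs=lambda u:(np.array(u,float)+.5)/4-.5+[220,80]
ft=lambda u:(np.array(u,float)+.5)/4-.5+[270,140]
L=tri(ft((317,281)),fs((346,416)));Rr=tri(ft((426,258)),fs((380,345)))
print(L,Rr); s,p,T=st(); bx=np.array([np.cos(np.radians(13.8)),np.sin(np.radians(13.8)),0]);by=np.array([-bx[1],bx[0],0])
M=(L[0]+Rr[0])/2; print('mid end',M,'gap',np.linalg.norm(L[0]-Rr[0])); d=M-p; print('rel TCP fwd,left',d@bx,d@by, 'z',M[2]-p[2])
B=np.array([.6289,.0064,.0555]); t=M-.02*bx; print('tip->bulb fwd,left', (B-t)@bx,(B-t)@by)
g=p+[0,0,.009]; e=[g-.095*bx+[0,0,0]]; print('pivot px exp',(proj('side',e)-[220,80]+.5)*4)
print('pad dirs', np.degrees(np.arctan2((L[0]-Rr[0])[1],(L[0]-Rr[0])[0])))
E
```

```text
(array([0.5327, 0.0171, 0.1436]), np.float64(0.0014625256906578743)) (array([ 0.5487, -0.0508,  0.1447]), np.float64(0.0011137947197696655))
mid end [ 0.5407 -0.0169  0.1442] gap 0.06971954832197286
rel TCP fwd,left 0.1391780380410751 -0.0016363514401467934 z 0.021788906211698322
tip->bulb fwd,left 0.1111696625654161 0.0015707976597810625
pivot px exp [[722.2965 477.0862]]
pad dirs 103.25320552280374
```

```bash
python3 -m jog '{"offset":[[0.01,0.03,-0.4],[0,0,-0.4],[0,0,-0.4],[0,0,-0.2],[0,0,-0.1],[0,0,0],[0,0,0]],"angular":[[0,0,0],[0,0,0],[0,0,0],[0,0,0],[0,0,0],[0,0,0],[0,0,0]],"jaw":[51,51,51,51,51,51,51]}'
python3 - <<'E'
from h import *
go([.4057+.108,-.0485+.0266,0.047],103.8)
im=manip.grab_frame('side');cv2.imwrite('pics/s14.png',cv2.resize(im[110:260,220:420],None,fx=4,fy=4,interpolation=cv2.INTER_CUBIC))
im=manip.grab_frame('top');cv2.imwrite('pics/t14.png',cv2.resize(im[140:290,270:470],None,fx=4,fy=4,interpolation=cv2.INTER_CUBIC))
E
```

```text
time: 21.2
tool_pos: [0.4065, -0.0469, 0.0486]
tool_rot: [-0.702, 0.702, 0.085, -0.084]
contact_force: [0.1, 0.2, -0.3]
gripper_width: 0.597
t 21.2 tcp [ 0.4065 -0.0469  0.0486] d(50mm) [ 2.143  0.501 -0.033] rot(6deg) [0.004 0.012 0.001] F [ 0.11  0.2  -0.31] w 51.0 q6 [-0.3  -0.3   2.26 -0.    1.19 -2.11]
```

View pics/s14.png

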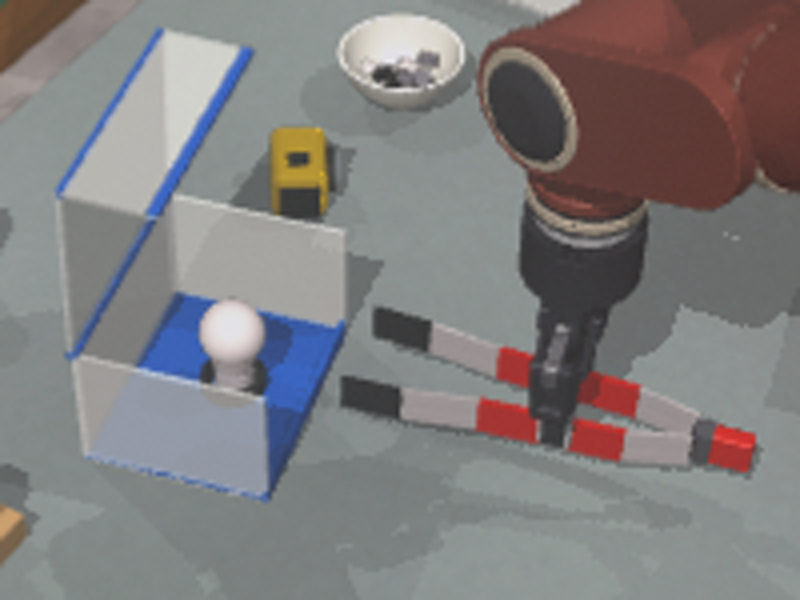

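View pics/t14.png

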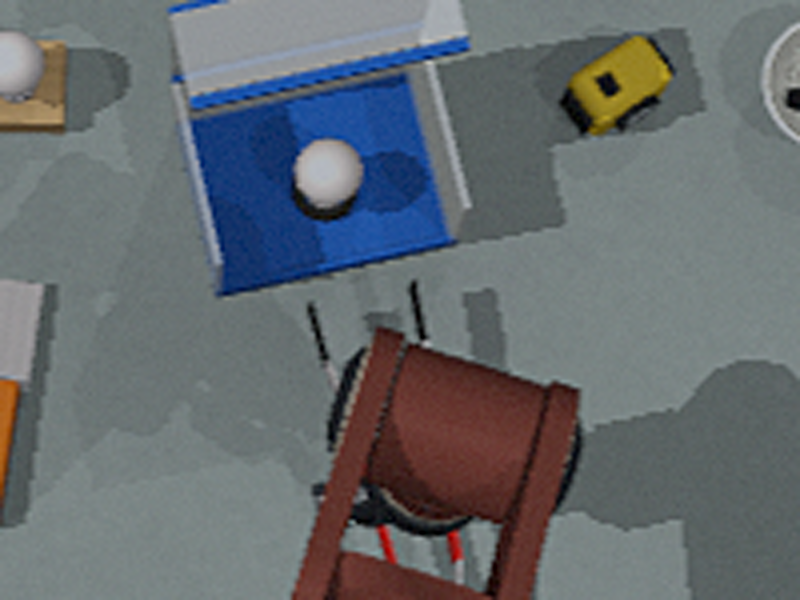

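```bash
python3 - <<'E'
from h import *
np.set_printoptions(precision=4,suppress=True)
fs=lambda u:(np.array(u,float)+.5)/4-.5+[220,110]
ft=lambda u:(np.array(u,float)+.5)/4-.5+[270,140]
L=tri(ft((311,304)),fs((343,376)))[0];Rr=tri(ft((415,283)),fs((375,307)))[0]
bx=np.array([np.cos(np.radians(13.8)),np.sin(np.radians(13.8)),0]);by=np.array([-bx[1],bx[0],0])
print(L,Rr);M=(L+Rr)/2-.02*bx;B=np.array([.6289,.0064,.0555]);d=B-M;print(d@bx,d@by);print(((d@bx)*bx+(d@by)*by)/.05)
E
```

```text
[0.5343 0.0179 0.0731] [ 0.5505 -0.0501  0.072 ]
0.10936805628129015 0.0012490578636299536
[2.1183 0.546  0.    ]
```

```bash
python3 -m jog '{"offset":[[0.26,0.068,-0.05],[0.26,0.068,0],[0.26,0.068,0],[0.26,0.068,0],[0.26,0.068,0],[0.26,0.068,0],[0.26,0.068,0],[0.18,0.047,0],[0.11,0.027,0],[0,0,0],[0,0,0]],"angular":[[0,0,0],[0,0,0],[0,0,0],[0,0,0],[0,0,0],[0,0,0],[0,0,0],[0,0,0],[0,0,0],[0,0,0],[0,0,0]],"jaw":[51,51,51,51,51,51,51,51,51,51,51]}'
python3 - <<'E'
from h import *
go([.5125,-.0196,0.0455],103.8)
im=manip.grab_frame('side');cv2.imwrite('pics/s15.png',cv2.resize(im[110:260,220:420],None,fx=4,fy=4,interpolation=cv2.INTER_CUBIC))
im=manip.grab_frame('top');cv2.imwrite('pics/t15.png',cv2.resize(im[140:290,270:470],None,fx=4,fy=4,interpolation=cv2.INTER_CUBIC))
E
```

```text
time: 22.4
tool_pos: [0.511, -0.0191, 0.0453]
tool_rot: [0.702, -0.702, -0.085, 0.085]
contact_force: [-0.9, -0.2, -0.9]
gripper_width: 0.6
t 22.4 tcp [ 0.511  -0.0191  0.0453] d(50mm) [ 0.029 -0.011  0.005] rot(6deg) [ 0.    -0.004 -0.005] F [-0.89 -0.21 -0.89] w 51.2 q6 [-0.18 -0.02  2.02 -0.    1.14 -1.99]
```

View pics/s15.png

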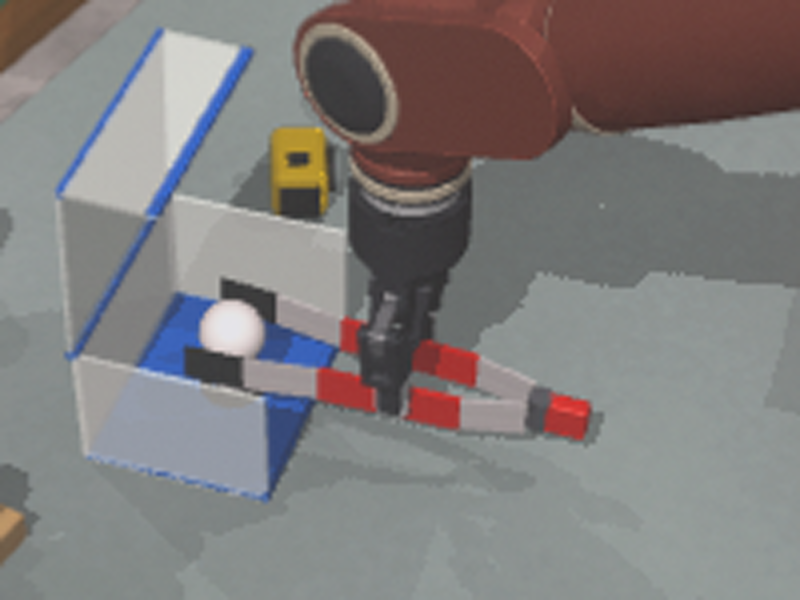

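View pics/t15.png

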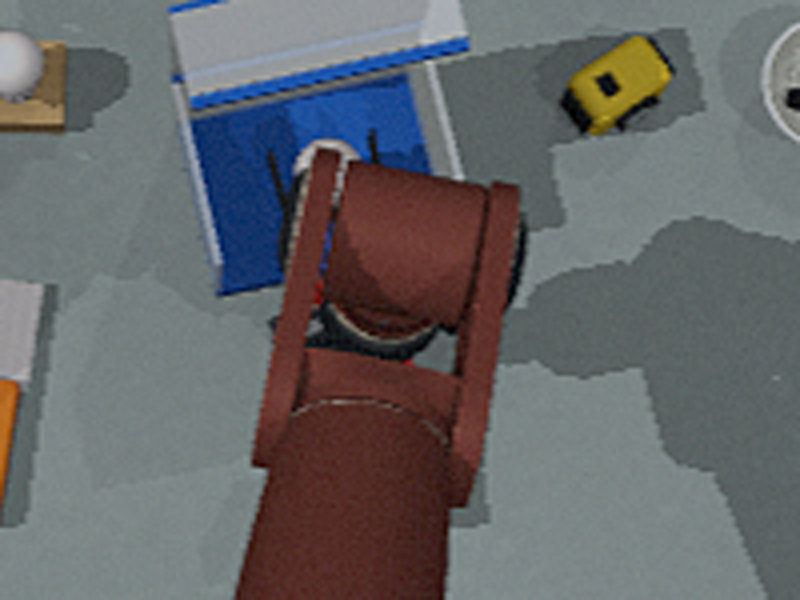

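```bash
python3 -m jog '{"offset":[[0.02,0,0],[0,0,0],[0,0,0],[0,0,0],[0,0,0],[0,0,0],[0,0,0],[0,0,0],[0,0,0],[0,0,0]],"angular":[[0,0,0],[0,0,0],[0,0,0],[0,0,0],[0,0,0],[0,0,0],[0,0,0],[0,0,0],[0,0,0],[0,0,0]],"jaw":[49,46,43,40,35,25,20,20,20,20]}'
python3 - <<'E'
from h import *
go([.5125,-.0196,0.0455],103.8)
im=manip.grab_frame('side');cv2.imwrite('pics/s16.png',cv2.resize(im[110:260,220:420],None,fx=4,fy=4,interpolation=cv2.INTER_CUBIC))
E
```

```text
time: 23.5
tool_pos: [0.5125, -0.019, 0.0454]
tool_rot: [-0.702, 0.702, 0.085, -0.085]
contact_force: [0.0, -0.2, 0.7]
gripper_width: 0.466
t 23.5 tcp [ 0.5125 -0.019   0.0454] d(50mm) [ 0.001 -0.011  0.002] rot(6deg) [ 0.     0.002 -0.004] F [ 0.03 -0.18  0.75] w 39.8 q6 [-0.18 -0.02  2.02  0.    1.14 -1.99]
```

View pics/s16.png

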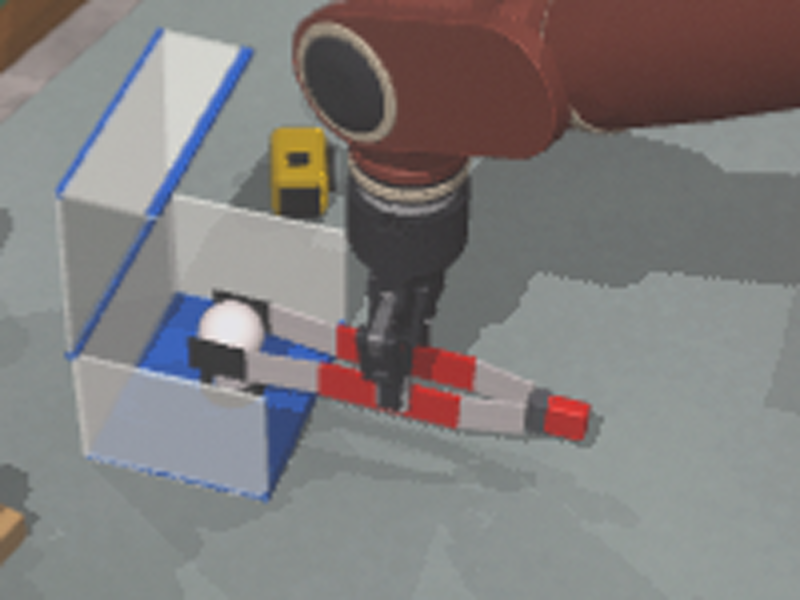

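```bash
python3 -m jog '{"offset":[[0,0,0.05],[0,0,0.1],[0,0,0.15],[0,0,0.15],[0,0,0.15],[0,0,0.15],[0,0,0.15],[0,0,0.1],[0,0,0],[0,0,0],[0,0,0]],"angular":[[0,0,0],[0,0,0],[0,0,0],[0,0,0],[0,0,0],[0,0,0],[0,0,0],[0,0,0],[0,0,0],[0,0,0],[0,0,0]],"jaw":[20,20,20,20,20,20,20,20,20,20,20]}'
python3 - <<'E'
from h import *
go([.5125,-.0196,0.0455],103.8)
im=manip.grab_frame('side');cv2.imwrite('pics/s17.png',cv2.resize(im[90:240,220:420],None,fx=4,fy=4,interpolation=cv2.INTER_CUBIC))
E
```

```text
time: 24.65
tool_pos: [0.512, -0.019, 0.0948]
tool_rot: [0.702, -0.702, -0.085, 0.085]
contact_force: [-0.5, 0.6, -0.8]
gripper_width: 0.472
t 24.65 tcp [ 0.512  -0.019   0.0948] d(50mm) [ 0.011 -0.013 -0.986] rot(6deg) [-0.002 -0.009 -0.004] F [-0.5   0.63 -0.81] w 40.3 q6 [-0.18 -0.09  1.99  0.    1.24 -1.99]
```

View pics/s17.png

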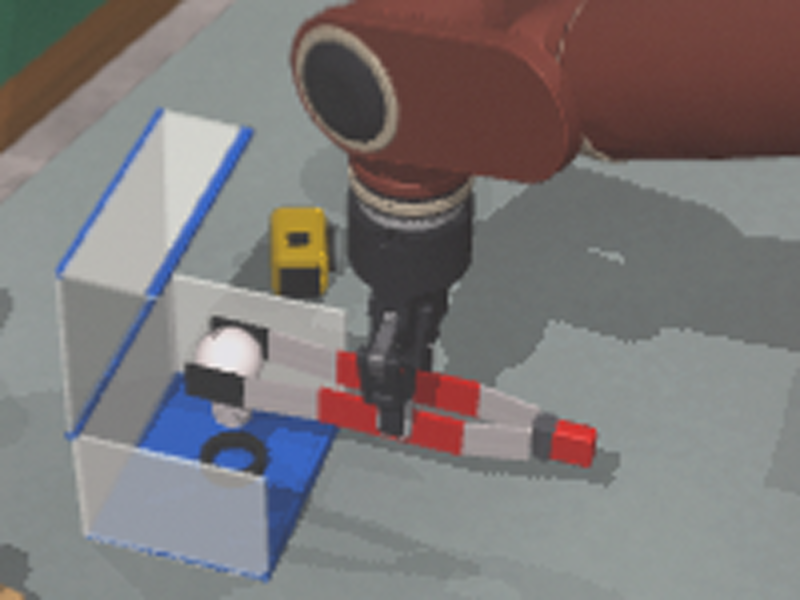

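```bash
python3 -m jog '{"offset":[[-0.05,-0.012,0],[-0.1,-0.025,0],[-0.2,-0.05,0],[-0.25,-0.06,0],[-0.25,-0.06,0],[-0.25,-0.06,0],[-0.25,-0.06,0],[-0.2,-0.05,0],[-0.15,-0.035,0],[-0.1,-0.025,0],[0,0,0.05],[0,0,0.1]],"angular":[[0,0,0],[0,0,0],[0,0,0],[0,0,0],[0,0,0],[0,0,0],[0,0,0],[0,0,0],[0,0,0],[0,0,0],[0,0,0],[0,0,0]],"jaw":[20,20,20,20,20,20,20,20,20,20,20,20]}'
python3 -m jog '{"offset":[[0,0,0.15],[0,0,0.2],[0,0,0.25],[0,0,0.25],[0,0,0.25],[0,0,0.25],[0,0,0.2],[0,0,0.15],[0,0,0.1],[0,0,0],[0,0,0],[0,0,0]],"angular":[[0,0,0],[0,0,0],[0,0,0],[0,0,0],[0,0,0],[0,0,0],[0,0,0],[0,0,0],[0,0,0],[0,0,0],[0,0,0],[0,0,0]],"jaw":[20,20,20,20,20,20,20,20,20,20,20,20]}'
python3 - <<'E'
from h import *
go([.425,-.04,0.19],103.8)
im=manip.grab_frame('side');cv2.imwrite('pics/side18.png',im)
im=manip.grab_frame('top');cv2.imwrite('pics/top18.png',im)
E
```

```text
time: 25.9
tool_pos: [0.4223, -0.0409, 0.1029]
tool_rot: [0.702, -0.702, -0.085, 0.085]
contact_force: [-1.0, 0.1, -2.1]
gripper_width: 0.466
time: 27.1
tool_pos: [0.422, -0.0408, 0.1921]
tool_rot: [0.702, -0.702, -0.085, 0.086]
contact_force: [-0.3, 0.4, -1.1]
gripper_width: 0.464
t 27.1 tcp [ 0.422  -0.0408  0.1921] d(50mm) [ 0.061  0.016 -0.041] rot(6deg) [-0.003 -0.012 -0.003] F [-0.31  0.35 -1.14] w 39.6 q6 [-0.27 -0.44  2.1   0.    1.48 -2.08]
```

View pics/side18.png

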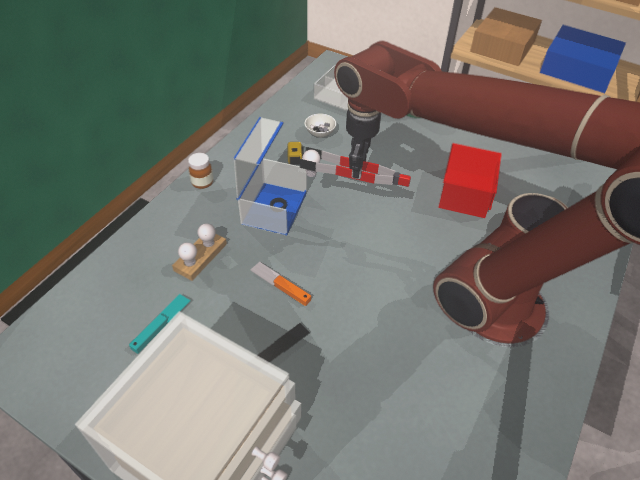

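View pics/top18.png

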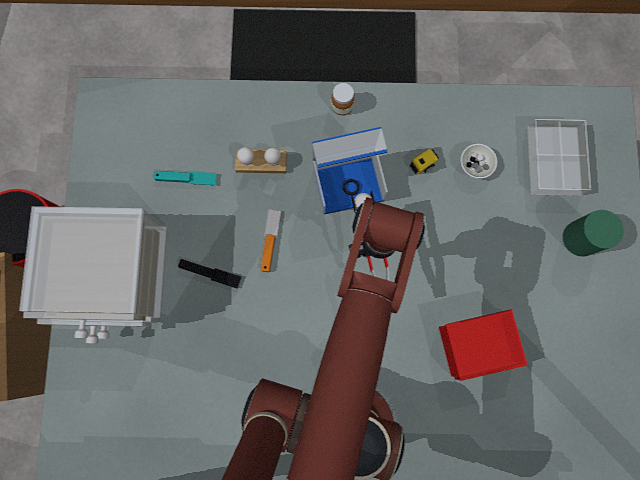

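```bash
python3 -m jog '{"offset":[[0,0,0],[0,0,0],[0,0,0],[0,0,0],[0,0,0],[0,0,0],[0,0,0],[0,0,0]],"angular":[[0,0,0],[0,0,0],[0,0,0],[0,0,0],[0,0,0],[0,0,0],[0,0,0],[0,0,0]],"jaw":[20,20,20,20,20,20,20,20]}'
python3 - <<'E'
from h import *
s,p,T=st();print(p,s['gripper_width']);bx=np.array([np.cos(np.radians(13.8)),np.sin(np.radians(13.8)),0])
g=p+.12*bx+[0,0,.01];print('globe exp',g,proj('side',[g,g-[0,0,.05]]))
im=manip.grab_frame('side');cv2.imwrite('pics/s19.png',cv2.resize(im[90:240,220:420],None,fx=4,fy=4,interpolation=cv2.INTER_CUBIC))
print((proj('side',[g,g-[0,0,.05]])-[220,90]+.5)*4)
E
```

```text
time: 28.0
tool_pos: [0.4223, -0.0409, 0.1928]
tool_rot: [-0.702, 0.702, 0.085, -0.085]
contact_force: [-0.4, -0.4, -1.6]
gripper_width: 0.462
[ 0.42234272 -0.04088139  0.19281498] 0.46163310986679895
globe exp [ 0.53887883 -0.01225737  0.20281498] [[310.07561987 157.99747613]
 [309.90386401 173.26727977]]
[[362.30247948 273.98990453]
 [361.61545605 335.06911907]]
```

View pics/s19.png

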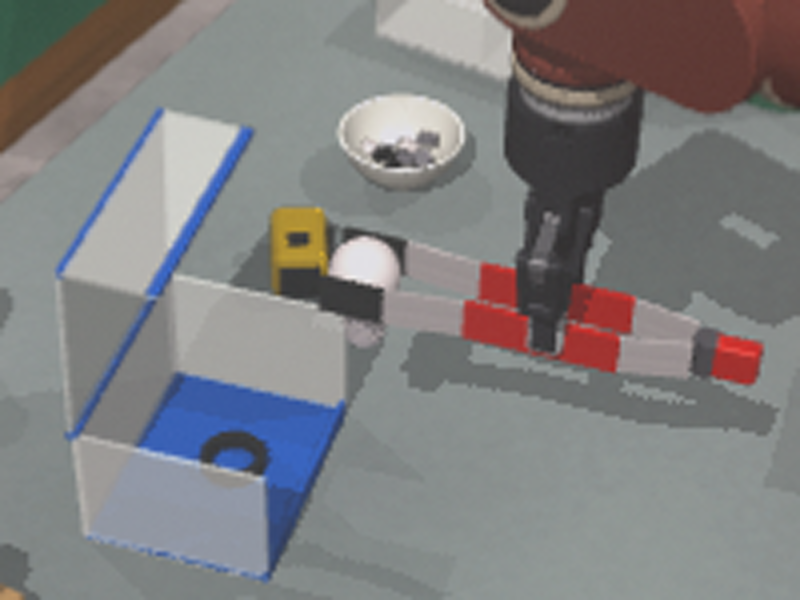

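The bulb hangs steady between the pads: the globe is at zoomed (363,270) against an expected (362,274), so it is at about z 0.20 m with its foot at about 0.15 m. The empty ring is at (236,455), the cover is open, and the scraper is lying flat.

```bash
python3 -c "
from plant import manip
print(manip.job_done(), manip.state()['time'])"
```

```text
the job is handed in; nothing more can be done
the job is handed in; nothing more can be done
```

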